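# Start the spray hood's fan and raise its sash to the pointer

### The job

Get the bench spray hood ready for use. While its window is still shut, press the raised near end of the black rocker on the grey switch box all the way down to start the fan. Then push the window up with the fingertips from beneath its lip until the lip's front edge is level with the pointer clamped on the right-hand rail, and leave it there; do not pinch the lip, and leave the pointer and the tools lying about alone.

Things in the scene. Friction and masses are not known exactly. Their poses are not given: they have to be found in the camera images.
- hood: Grey steel spray hood fixed on the bench, 240 deep, 250 wide, 300 high without the filter drum on its roof. Origin: centre of the underside, in line with the lip's middle. Its x points to its back (the front faces -x), y to its left, z up. The front leans back: it runs from x=-140, z=60 mm to x=28, z=300 mm, at 55 deg to the bench. Between it and the robot stand the switch box (50 mm high) and a nut.
- sash (a joint): Travel of the clear window (sash), in m: 0 shut, grows as it slides up the sloping front, to 0.125. A way of 1 mm is 0.57 mm to the hood's back and 0.82 mm up. Counterweights in the side shafts balance it: it stays where it is left, and takes 1 to 6 N to move. It starts shut.
- lip_nose (a point): Middle of the lip's rounded front edge (a 10 mm round along the hood's y), and on its axis. The lip is the aluminium ledge across the foot of the sash: 176 long, 8 thick (colliders sash_c5, nose sash_c6), 39 mm out from the sash and square to it, so it rises towards the robot. Shut, the nose is 153 mm before the hood's origin and 104 mm over the bench; the front is free below it. Its z axis points up the slope.
- tread (a point): Centre of the black rubber strip (sash_c7) on the upper face of the lip, 20 x 150 mm, 2 mm proud of it: touched only by a finger on top of the lip. It lies 18 mm behind the nose. Axes as lip_nose.
- pointer_tip (a point): Tip of the dark steel pointer clamped on the right rail, beside the lip's right end and pointing at where its nose shall come: 92 mm to the hood's right of the middle. Nose and tip are level when the nose's way up the slope equals the tip's. It is set 40 to 115 mm up the slope from the shut nose, differently each time. Axes as lip_nose: z up the slope. A stiff clamp: leave it.
- switch_box: Grey switch box for the hood's fan, screwed to the bench between the robot and the hood, beside the stacked cases: 80 x 64 mm, 50 mm high. Origin: centre of its underside; x away from the robot, z up. The cases' side (200 mm high) is 60 mm or more left of the rocker's middle.
- fan_switch (a joint): Fan rocker, rad: 0 off (near end up), 0.4 on (near end fully down). A black paddle 58 long (the box's x), 34 wide, in the top of the box, pivoting at its middle; it stays as it is pressed and takes about 3 N near its end.
- fan_switch_near (a point): Point on the rocker's upper face, 20 mm from the pivot towards its near end (the end towards the robot, box -x; a white line marks it): press here. Off, it is 63 mm over the bench; on, 55 mm.
- pliers_red: Pliers with red dipped grips, 57x171x14 mm, lying left of the hood, behind the cases; a bystander. Origin: centre of its underside.
- driver_stub: Stubby screwdriver, blue handle, 33x104x28 mm, lying near the bench edge, right of the cases; a bystander. Origin: centre of its underside.
- spare_nut: Big brown steel hex nut, 36x41x20 mm, lying between the switch box and the hood, by the cases; a bystander. Origin: centre of its underside.
- tape_measure: Yellow pocket tape measure, 40x87x68 mm, standing behind the cases; a bystander. Origin: centre of its underside.

How it is judged (in metres and radians):
On the way, in this order (a step that is already met when the one before it is completed fails the run):
1. The fan is switched on while the sash is still shut (value of joint fan_switch above 0.33 rad and value of joint sash below 0.012 m), for 0.1 s.
2. The fingers push the sash up by the lip, with nothing on top of the lip ((contact force between the fingers and sash_c5 above 0.3 N or contact force between the fingers and sash_c6 above 0.3 N) and contact force between the fingers and sash_c7 below 0.3 N and value of joint sash above 0.025 m), for 0.05 s.
At the end, for the whole second after the job is handed in: The rocker is still on (above 0.33 of 0.4 rad), and the sash stands still, let go, with the lip's front edge within 8 mm of the pointer's tip, measured up the slope (value of joint fan_switch above 0.33 rad and z of lip_nose in the frame of pointer_tip between -0.008 and 0.008 m and velocity of joint sash between -0.005 and 0.005 m/s); the robot touches nothing.
It fails at once if The sash was opened with the fan off (value of joint sash above 0.02 m and value of joint fan_switch below 0.2 rad).
It fails at once if The lip was pinched between the fingers ((contact force between the fingers and sash_c5 above 3 N or contact force between the fingers and sash_c6 above 3 N) and contact force between the fingers and sash_c7 above 3 N).
It fails at once if The pointer was shifted (distance of pointer_tip from where it was at the start of the episode above 0.005 m).
It fails at once if A tool or jar lying about was moved or lifted (more than 30 mm) (distance of any of pliers_red, driver_stub, spare_nut, tape_measure from where it was at the start of the episode above 0.03 m).
It also fails if it takes over 53 s, if anything falls off the work surface, if the arm or the gripper's body presses on something with over 40 N, if the wrist force passes 120 N, or if a joint passes its speed limit or range.

### The arm

A 6-joint arm with a two-finger parallel gripper is mounted at the origin on a cart in front of the work surface, level with it; the furniture and walls round the work are solid. World frame = base frame: x ahead of the robot, y to its left, z up, the work surface at z = 0. Lengths are in mm, angles in degrees, forces in N, time in s.
With the tool pointing down it reaches from about 300 to 850 mm from the base axis. Payload 4.2 kg.
Tool frame: the origin (TCP) lies at the centre of the arm's flange, where the gripper is bolted on; the fingertips stand 191 mm ahead of it and the grasp point (between the pads) lies 172 mm ahead of it; z points along the fingers, x is the direction in which the jaws open and shut, and the axes are right-handed (so a half turn about z gives the same grasp; the last joint's range is limited). The gripper opens to 91 mm and grips with 3 to 60 N. Pads are 32 mm wide; open, the fingers measure 118 mm over their backs; the gripper's body (76 mm by 178 mm) begins 60 mm behind the grasp point.
Start: joints at [-64.286, 18.312, 89.639, -0, 72.044, -1.146], TCP at [259.792, -512.963, 404.776] pointing down, gripper open.
Joint ranges: [-177.97, 177.97], [-48.28, 115.42], [12.27, 149.76], [-77.06, 257.06], [2.81, 150.46], [-146.56, 146.56]. Speed limits (degrees/s): [147.25, 147.25, 180, 180, 180, 180].

### API

Orientations are given as [roll, pitch, yaw] about the fixed x, y, z axes, in that order (R = Rz(yaw) Ry(pitch) Rx(roll)).
In Python, from workcell import telemetry, imaging, env gives the robot as it stands. The module is installed in compiled form; this text tells all that it offers.
- The arm moves only by the tool jog_arm, never from a script. Its argument "series" is a list of rows, each a list of 3 entries, a list of its own where there are three numbers: the shift along the world's x, y, z in mm, then the turn, a rotation vector about the world's x, y, z in rad, then the opening, from 0 (shut) to 1 (fully open). In form: [[[x, y, z], [ax, ay, az], jaw], ...]. A call has exactly 5 rows; each row is the pose to reach, as a shift and turn from the pose measured when the call began; what a row does not reach only later rows make up. A row lasts 1/12 s, in which the tool goes at most 41.7 mm and 7.16 degrees, less where a joint would pass 70% of its speed; a pose out of reach is approached as far as the arm can. A call with a gripper value outside its range is refused whole. The fingers move at their own pace and stop on an object; "squeeze" is the grip in N (left out, the last holds). Time passes only in rows, so rows that repeat a pose let the fingers close, or fill a call up. It gives the time, the measured TCP pose, the force and the opening at its end, in the units of the state.
- telemetry.state(): the state, without advancing time (a new reading comes with each control period).
- imaging.grab_frame(name): name is "scene" or "side" or "wrist"; returns a dict with "pixels" (384x512x3 uint8, red, green, blue), "fov_y" (degrees; the focal length in pixels is half the picture's height over the tangent of half this angle, whatever the lens; pixels are square), "cx", "cy" (the principal point, pixels), "R" (3x3) and "t" (3): a world point X has camera coordinates R X + t; the wrist camera has in their place "T_tool_cam" (4x4, takes a point from camera to tool coordinates, whose origin is the TCP and whose axes are the tool frame's). Camera axes: x right, y down, z forward; pixel columns grow to the right and rows downward; lengths in mm; the calibration is good to about 2 mm. The wrist camera is an equidistant fisheye: a pixel r from the principal point sees the ray r / f radians off the axis. A picture is of the moment at which its call begins: read the wrist's pose just before it. There is no depth.
- env.job_done(): hands the job in, once; it reports no verdict.
The state is a dict: "time_s": time; "qpos": joint angles; "qvel": joint speeds; "effort": joint torques, N m; "ee_pos": TCP position; "ee_rot": TCP orientation; "force": force on the tool from outside, world axes, zero at the start; "torque": the same for the moment, N m; "gripper_width": finger opening in mm.
Only numpy, scipy, OpenCV 4.12 (cv2) and the standard library are available. Lean on these libraries where they do the work, as an engineer would, in place of code of your own. Each camera call takes 0.05 s, during which the arm holds its last target.

## Working session

There is one attempt and no reset: what is moved stays moved. The work goes in short steps, Python scripts to look and compute and a tool call to move; the robot and the scene stay as the last step left them, time stands still between calls to the robot, and variables do not carry over. Pictures are saved under pics/ and viewed, and the job is handed in when it is done.

Besides the shell and the picture viewer there is one more tool, called after "Emit:" as name(argument=value, ...) on one line, values as JSON. jog_arm: Moves the arm, as the interface text tells. Its arguments: {"type":"object","properties":{"series":{"type":"array"},"squeeze":{"type":"number"}},"required":["series"]}

```bash
mkdir -p pics
python3 - <<'E'
from workcell import telemetry, imaging
import cv2,pickle,numpy as np
s=telemetry.state();print(s)
d={}
for n in("scene","side","wrist"):
    f=imaging.grab_frame(n);d[n]=f
    cv2.imwrite(f"pics/{n}0.png",f["pixels"][:,:,::-1]);print(n,{k:v for k,v in f.items() if k!="pixels"})
pickle.dump((s,d),open("f0.pkl","wb"))
E
```

```text
{'time_s': 0.0, 'qpos': array([-6.42874455e+01,  1.83509887e+01,  8.97062022e+01, -1.90346731e-03,
        7.20424168e+01, -1.14611009e+00]), 'qvel': array([ 0.03215845,  0.03463838, -0.04228949,  0.06772287, -0.06429855,
       -0.02355832]), 'effort': array([ 1.65431211e-03, -4.12460554e+01, -2.31970543e+01,  7.31637608e-02,
        4.57948213e-02, -1.69601221e-04]), 'ee_pos': array([ 259.70294166, -512.82449393,  403.92790175]), 'ee_rot': array([-1.79999817e+02,  9.96240224e-02, -6.31407468e+01]), 'force': array([ 0.41366336,  0.66526657, -0.4396226 ]), 'torque': array([0.04055763, 0.00511959, 0.02098544]), 'gripper_width': 91.52331927885446}
scene {'fov_y': 57.806357266149824, 'cx': 255.43019236053647, 'cy': 194.176625836953, 'R': array([[-0.26008592,  0.96548809, -0.01371388],
       [ 0.83316606,  0.21721676, -0.50857762],
       [-0.48804674, -0.14369981, -0.86090693]]), 't': array([ 323.97376763, -302.92259744, 1137.37353601])}
side {'fov_y': 54.110981263420996, 'cx': 249.58924856184814, 'cy': 190.0857619042794, 'R': array([[ 0.99682097, -0.07718808, -0.01974715],
       [-0.06341286, -0.61856562, -0.78317009],
       [ 0.04823649,  0.78193259, -0.6214939 ]]), 't': array([-477.73450105,  -22.27211277, 1264.45772138])}
wrist {'fov_y': 65.70646984690485, 'cx': 255.96838522359812, 'cy': 200.60694383158372, 'T_tool_cam': array([[ 9.99999871e-01, -5.67978608e-05,  5.03770575e-04,
        -8.27063636e-01],
       [-9.44181540e-05,  9.55452213e-01,  2.95145828e-01,
        -8.47706252e+01],
       [-4.98092362e-04, -2.95145838e-01,  9.55452085e-01,
         1.92452429e+01],
       [ 0.00000000e+00,  0.00000000e+00,  0.00000000e+00,
         1.00000000e+00]])}
```

View pics/scene0.png

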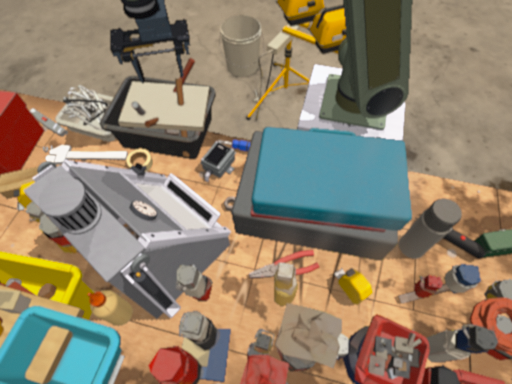

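View pics/side0.png

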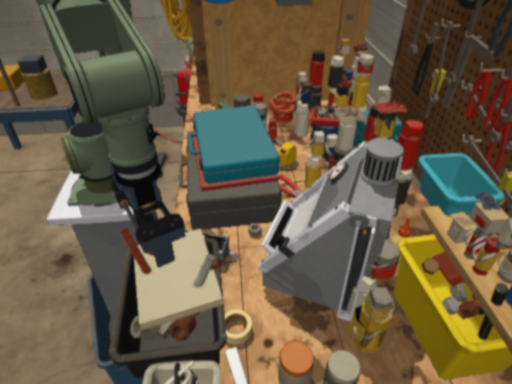

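View pics/wrist0.png

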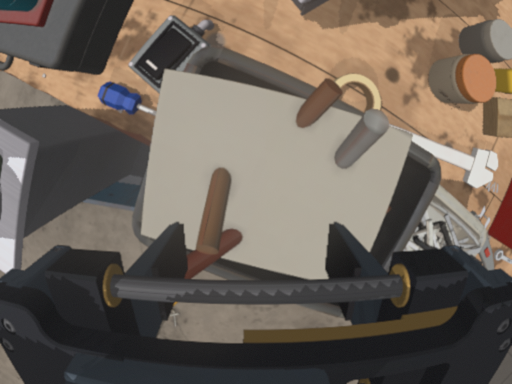

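```bash
cat > h.py <<'E'
import numpy as np,cv2,pickle
from scipy.spatial.transform import Rotation as Ro
def ray(f,u,v,s=None):
    F=192/np.tan(np.radians(f["fov_y"]/2)); d=np.array([u-f["cx"],v-f["cy"]])
    if "R" in f:
        c=np.array([d[0]/F,d[1]/F,1]);return -f["R"].T@f["t"],f["R"].T@(c/np.linalg.norm(c))
    r=np.hypot(*d);th=r/F;c=np.array([*(d/max(r,1e-9)*np.sin(th)),np.cos(th)])
    T=f["T_tool_cam"];R=Ro.from_euler('xyz',s["ee_rot"],degrees=True).as_matrix()
    return R@T[:3,3]+s["ee_pos"],R@T[:3,:3]@c
def onz(r,z): o,d=r;return o+d*(z-o[2])/d[2]
def tri(*rs):
    A=0;b=0
    for o,d in rs:
        P=np.eye(3)-np.outer(d,d);A=A+P;b=b+P@o
    X=np.linalg.solve(A,b);return X,[np.linalg.norm((np.eye(3)-np.outer(d,d))@(X-o)) for o,d in rs]
def proj(f,X,s=None):
    F=192/np.tan(np.radians(f["fov_y"]/2))
    if "R" in f:
        c=f["R"]@X+f["t"];return np.array([f["cx"]+F*c[0]/c[2],f["cy"]+F*c[1]/c[2]])
    T=f["T_tool_cam"];R=Ro.from_euler('xyz',s["ee_rot"],degrees=True).as_matrix()
    c=T[:3,:3].T@(R.T@(np.asarray(X)-s["ee_pos"])-T[:3,3]);th=np.arccos(c[2]/np.linalg.norm(c));r=np.hypot(c[0],c[1])
    return np.array([f["cx"],f["cy"]])+F*th*c[:2]/r
def crop(f,x0,y0,x1,y1,k,name):
    im=f["pixels"][y0:y1,x0:x1,::-1];im=cv2.resize(im,None,fx=k,fy=k,interpolation=cv2.INTER_CUBIC)
    for x in range((x0+9)//10*10,x1,10):
        cv2.line(im,((x-x0)*k,0),((x-x0)*k,6 if x%50 else 14),(0,0,255),1)
        if x%20==0: cv2.putText(im,str(x),((x-x0)*k,20),0,.35,(0,0,255),1)
    for y in range((y0+9)//10*10,y1,10):
        cv2.line(im,(0,(y-y0)*k),(6,(y-y0)*k),(0,0,255),1)
        if y%20==0: cv2.putText(im,str(y),(8,(y-y0)*k+4),0,.35,(0,0,255),1)
    cv2.imwrite(name,im)
E
python3 - <<'E'
from h import *
s,d=pickle.load(open("f0.pkl","rb"))
crop(d["scene"],20,130,260,320,3,"pics/sc_hood.png")
crop(d["side"],180,140,430,340,3,"pics/si_hood.png")
crop(d["wrist"],90,0,220,120,5,"pics/wr_box.png")
E
```

```text
(no output)
```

View pics/sc_hood.png

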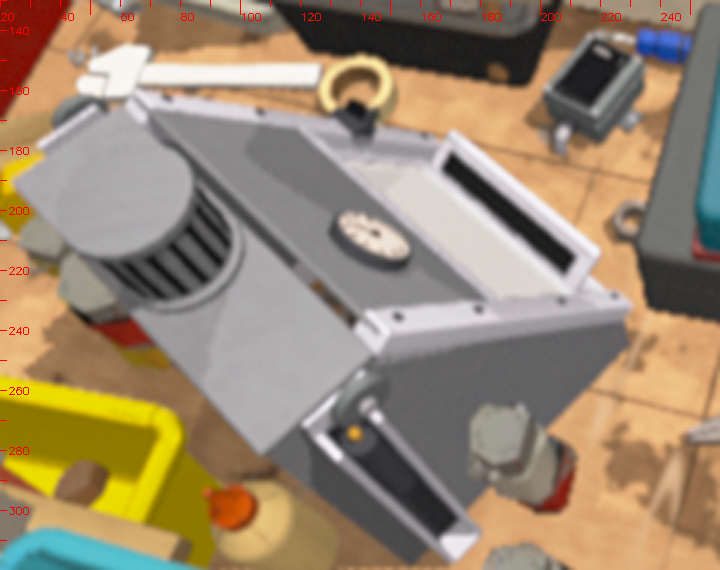

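View pics/si_hood.png

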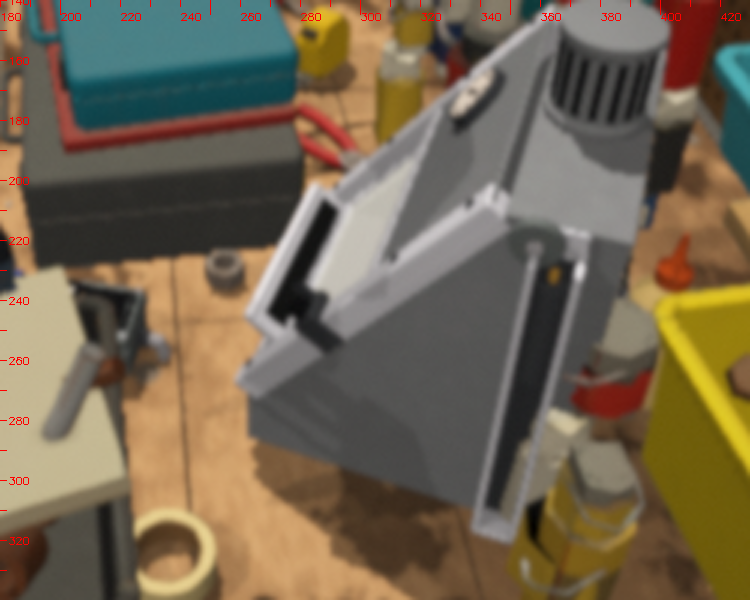

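View pics/wr_box.png

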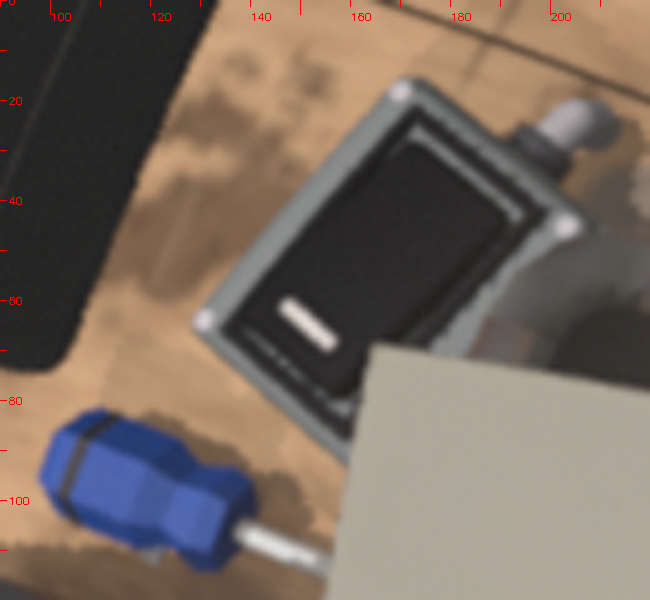

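Run:
```python
from h import *
s,d=pickle.load(open("f0.pkl","rb"))
S,D,W=d["scene"],d["side"],d["wrist"]
print("mark",tri(ray(S,220.5,146.5),ray(W,148.5,64.5,s)),onz(ray(S,220.5,146.5),63),onz(ray(W,148.5,64.5,s),63))
for n,u,v in(("c1",168,18),("c2",200.5,45),("c3",128.5,64)): print(n,onz(ray(W,u,v,s),50))
L=tri(ray(S,219,213),ray(D,285,203));R=tri(ray(S,170,174.5),ray(D,262,246))
print("lipL",L,"lipR",R)
v=L[0]-R[0];print(np.linalg.norm(v),"hood y yaw",np.degrees(np.arctan2(v[1],v[0])),"-> hood yaw",np.degrees(np.arctan2(v[1],v[0]))-90)
print("nut",onz(ray(S,229,201),10),onz(ray(D,255,228),10))
# other points: rail feet / right top corner
print("rail foot right", tri(ray(S,229,231),ray(D,0,0))[0])
print("top right corner",tri(ray(S,65,163),ray(D,343,206)))
print("case corner near", [onz(ray(D,u,v),0) for u,v in((192,229),(278,221))])
```

```text
mark (array([ 333.88700453, -343.94311667,   66.66402563]), [np.float64(1.4912800032846718), np.float64(1.491280003284528)]) [ 332.5510187  -346.04680615   63.        ] [ 332.82608107 -341.27207381   63.        ]
c1 [ 392.12723814 -331.46163938   50.        ]
c2 [ 376.58754862 -382.84532148   50.        ]
c3 [ 324.37698583 -311.32197063   50.        ]
lipL (array([ 553.19963642, -275.72884369,  101.60168287]), [np.float64(2.630453315075085), np.float64(2.6304533150753358)]) lipR (array([ 477.83407107, -428.48187472,  102.29791751]), [np.float64(0.319975153582761), np.float64(0.31997515358266065)])
170.33479290119612 hood y yaw 63.739107123948315 -> hood yaw -26.260892876051685
nut [ 465.93180912 -284.06504751   10.        ] [ 473.86438489 -271.51273004   10.        ]
rail foot right [ 398.0744223  -307.2483617   497.70880454]
top right corner (array([ 617.14291001, -532.67953181,  304.5351243 ]), [np.float64(1.5006474536914078), np.float64(1.500647453691461)])
case corner near [array([ 293.34035312, -247.64718703,    0.        ]), array([ 5.44494060e+02, -2.38616807e+02,  1.13686838e-13])]
```

Emit:
jog_arm(series=[[[18,35,0],[0,0,0.11],0],[[36,70,0],[0,0,0.22],0],[[54,105,0],[0,0,0.33],0],[[64,140,0],[0,0,0.44],0],[[64,165,0],[0,0,0.55],0]])

```text
time_s: 0.57
ee_pos: [324.8, -345.4, 403.7]
ee_rot: [-179.9, 0.1, -31.2]
force: [-0.9, 0.8, -0.0]
gripper_width: 60.4
```

Emit:
jog_arm(series=[[[0,0,0],[0,0,0.1],0],[[0,0,0],[0,0,0.2],0],[[0,0,0],[0,0,0.25],0],[[0,0,0],[0,0,0.25],0],[[0,0,0],[0,0,0.25],0]])

```text
time_s: 0.98
ee_pos: [324.8, -345.3, 403.6]
ee_rot: [-179.9, 0.1, -17.0]
force: [-0.8, 0.4, 1.0]
gripper_width: 27.1
```

```bash
cat > g.py <<'E'
import sys
from h import *
from workcell import telemetry, imaging
def grab(k,names=("wrist",)):
    s=telemetry.state();d={n:imaging.grab_frame(n) for n in names}
    for n in names: cv2.imwrite(f"pics/{n}{k}.png",d[n]["pixels"][:,:,::-1])
    pickle.dump((s,d),open(f"f{k}.pkl","wb"))
    print({q:np.round(s[q],1) for q in("time_s","qpos","ee_pos","ee_rot","force","gripper_width")})
    return s,d
if __name__=="__main__": grab(sys.argv[1],sys.argv[2:] or ("wrist",))
E
python3 g.py 1
```

```text
{'time_s': np.float64(1.0), 'qpos': array([-48.2,   9.3, 102.2,   0. ,  68.7, -31.2]), 'ee_pos': array([ 324.8, -345.3,  403.6]), 'ee_rot': array([-1.799e+02,  1.000e-01, -1.700e+01]), 'force': array([-0.8,  0.4,  1. ]), 'gripper_width': np.float64(27.1)}
```

View pics/wrist1.png

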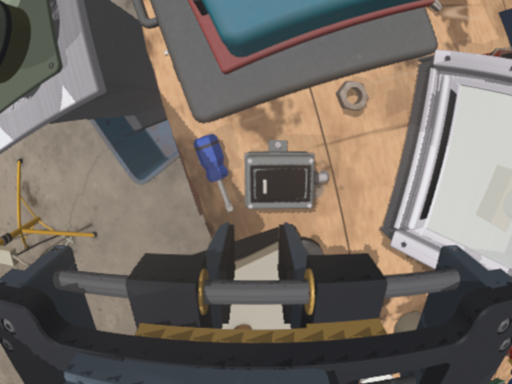

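Run:
```python
from h import *
s,d=pickle.load(open("f1.pkl","rb"));W=d["wrist"]
g=W["pixels"].astype(int);m=(g.min(2)>190).astype(np.uint8);m[:, :]=m
sub=m[160:205,255:275]
ys,xs=np.nonzero(sub);c=(xs.mean()+255,ys.mean()+160);print("mark",c,len(xs),onz(ray(W,*c,s),63))
s0,d0=pickle.load(open("f0.pkl","rb"))
g=d0["scene"]["pixels"].astype(int);sub=(g.min(2)>150)[140:152,212:228];ys,xs=np.nonzero(sub);print(len(xs),xs.mean()+212,ys.mean()+140)
print(tri(ray(W,*c,s),ray(d0["wrist"],148.5,64.5,s0)))
for p in((246,153),(315,153),(315,208),(246,208)): print("box",p,onz(ray(W,*p,s),50))
for p in((199,120),(437,57)): print("case bottom",p,onz(ray(W,*p,s),0),onz(ray(W,*p,s),100),onz(ray(W,*p,s),200))
S=d0["scene"]
for p in((234,222),(392,258),(262,195)): print("scene case",p,[onz(ray(S,*p),z).round() for z in(0,100,200)])
crop(W,180,130,340,230,5,"pics/w1box.png");crop(W,380,40,512,290,3,"pics/w1lip.png")
```

```text
mark (np.float64(264.0), np.float64(181.0)) 1 [ 335.31446269 -338.96776995   63.        ]
13 224.07692307692307 141.84615384615384
(array([ 333.97313008, -339.793858  ,   59.20853292]), [np.float64(1.1742749199460816), np.float64(1.174274919946071)])
box (246, 153) [ 324.59864774 -304.78822903   50.        ]
box (315, 153) [ 400.25225236 -327.11026084   50.        ]
box (315, 208) [ 384.09812408 -391.52308998   50.        ]
box (246, 208) [ 304.94888246 -367.30672669   50.        ]
case bottom (199, 120) [ 275.70415459 -250.85409576    0.        ] [ 294.91340664 -254.22779017  100.        ] [ 314.12265869 -257.60148457  200.        ]
case bottom (437, 57) [ 626.80477731 -245.67106122    0.        ] [ 554.69693047 -250.39280131  100.        ] [ 482.58908362 -255.11454139  200.        ]
scene case (234, 222) [array([ 518., -255.,    0.]), array([ 563., -234.,  100.]), array([ 608., -213.,  200.])]
scene case (392, 258) [array([514., 154.,   0.]), array([559., 126., 100.]), array([605.,  97., 200.])]
scene case (262, 195) [array([ 419., -204.,    0.]), array([ 476., -189.,  100.]), array([ 533., -175.,  200.])]
```

View pics/w1box.png

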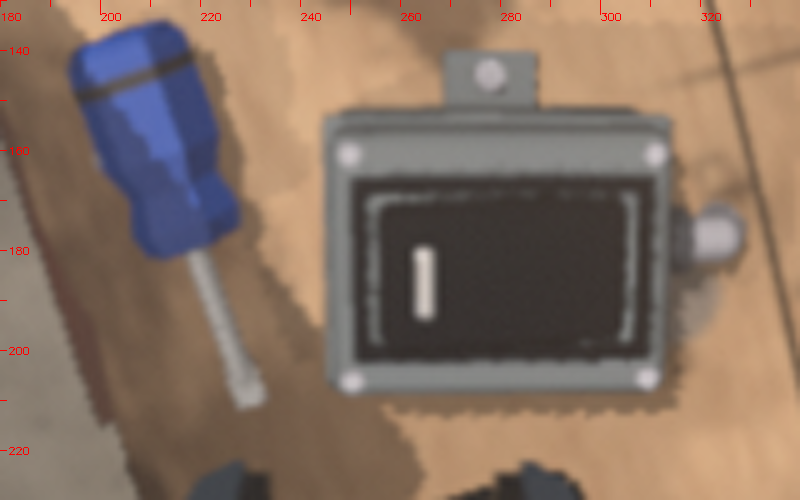

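View pics/w1lip.png

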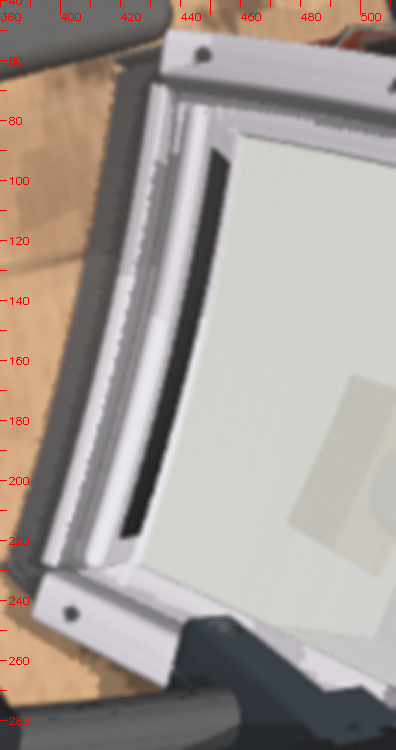

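Emit:
jog_arm(series=[[[4,5,-35],[0,0,0],0],[[4,5,-70],[0,0,0],0],[[4,5,-105],[0,0,0],0],[[4,5,-130],[0,0,0],0],[[4,5,-138],[0,0,0],0]])

```text
time_s: 1.45
ee_pos: [327.7, -339.5, 262.0]
ee_rot: [-179.7, 0.5, -17.0]
force: [0.1, 0.4, -0.1]
gripper_width: 0.4
```

```bash
python3 g.py 2 wrist scene side
python3 - <<'E'
from h import *
s,d=pickle.load(open("f2.pkl","rb"))
W=d["wrist"]
crop(d["side"],190,200,310,280,6,"pics/si2.png")
E
```

```text
{'time_s': np.float64(1.4), 'qpos': array([-47.4,  17.7, 114.2,   0. ,  48.7, -30.4]), 'ee_pos': array([ 327.7, -339.5,  262. ]), 'ee_rot': array([-179.7,    0.5,  -17. ]), 'force': array([ 0.1,  0.4, -0.1]), 'gripper_width': np.float64(0.4)}
```

View pics/wrist2.png

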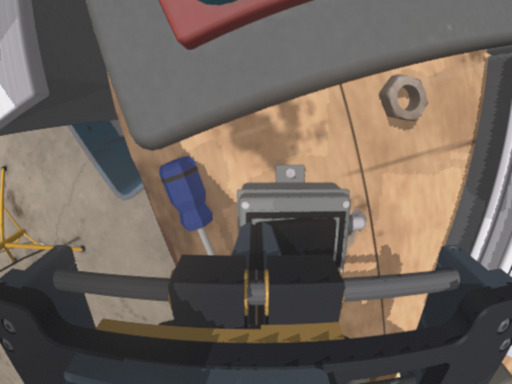

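View pics/side2.png

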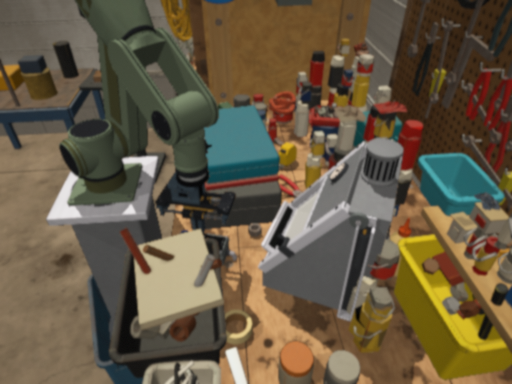

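Emit:
jog_arm(series=[[[0,0,-4],[0,0,0],0],[[0,0,-8],[0,0,0],0],[[0,0,-11],[0,0,0],0],[[0,0,-13],[0,0,0],0],[[0,0,-14],[0,0,0],0]])

```text
time_s: 2.02
ee_pos: [328.8, -341.0, 252.2]
ee_rot: [-179.9, 0.1, -17.0]
force: [-1.6, 0.1, 2.4]
gripper_width: 0.7
```

Emit:
jog_arm(series=[[[0,0,-4],[0,0,0],0],[[0,0,-6],[0,0,0],0],[[0,0,-7],[0,0,0],0],[[0,0,-7],[0,0,0],0],[[0,0,-7],[0,0,0],0]])

```text
time_s: 2.43
ee_pos: [328.5, -340.9, 245.9]
ee_rot: [-180.0, 0.2, -17.0]
force: [-4.6, 1.5, 9.2]
gripper_width: 0.2
```

Emit:
jog_arm(series=[[[0,0,-2],[0,0,0],0],[[0,0,-3],[0,0,0],0],[[0,0,-4],[0,0,0],0],[[0,0,-4],[0,0,0],0],[[0,0,-4],[0,0,0],0]])

```text
time_s: 2.85
ee_pos: [328.3, -340.8, 245.3]
ee_rot: [180.0, 0.1, -17.0]
force: [-7.7, 6.4, 32.3]
gripper_width: 0.3
```

Emit:
jog_arm(series=[[[0,0,20],[0,0,0],0],[[0,0,55],[0,0,0],0],[[-10,-10,90],[0,0,0],0],[[-20,-30,120],[0,0,0],0],[[-20,-60,130],[0,0,0],0]])

```text
time_s: 3.27
ee_pos: [307.8, -400.4, 379.9]
ee_rot: [179.8, -0.2, -16.9]
force: [0.1, -0.7, -0.7]
gripper_width: 0.6
```

```bash
python3 g.py 3 wrist
python3 - <<'E'
from h import *
s,d=pickle.load(open("f3.pkl","rb"))
W=d["wrist"]
crop(W,180,60,380,210,4,"pics/w3box.png")
E
```

```text
{'time_s': np.float64(3.3), 'qpos': array([-53.7,  13. , 100.9,  -0. ,  65.8, -36.8]), 'ee_pos': array([ 307.8, -400.4,  379.9]), 'ee_rot': array([179.8,  -0.2, -16.9]), 'force': array([ 0.1, -0.7, -0.7]), 'gripper_width': np.float64(0.6)}
```

View pics/w3box.png

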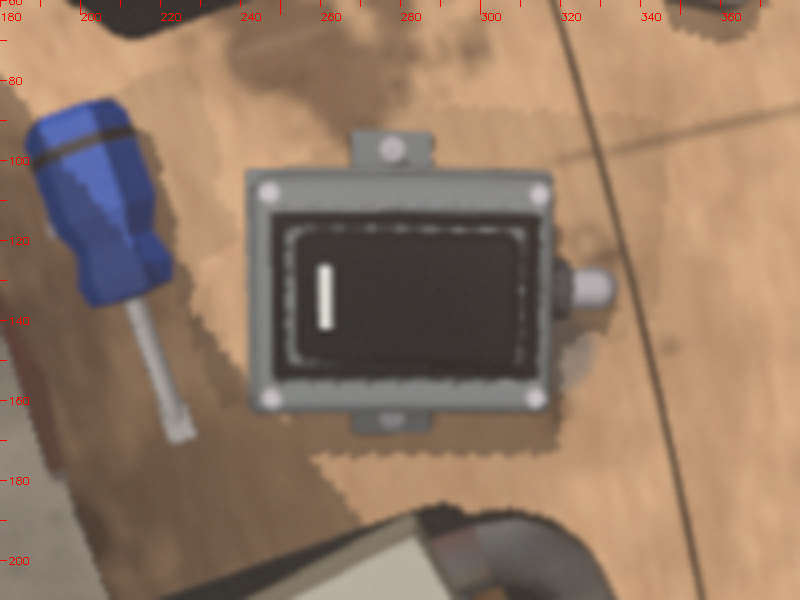

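View pics/wrist3.png

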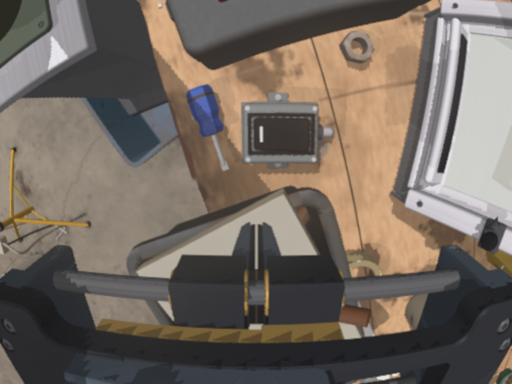

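Emit:
jog_arm(series=[[[35,-5,18],[0,0,0],0],[[70,-10,36],[0,0,0],0],[[105,-10,55],[0,0,0],0],[[125,-10,60],[0,0,0],0],[[125,-10,60],[0,0,0],0]])

```text
time_s: 3.73
ee_pos: [438.0, -416.3, 440.8]
ee_rot: [179.3, -0.8, -16.9]
force: [-1.1, 0.7, -0.5]
gripper_width: 0.5
```

```bash
python3 g.py 4 wrist scene side
python3 - <<'E'
from h import *
s,d=pickle.load(open("f4.pkl","rb"))
W=d["wrist"]
crop(W,330,60,512,220,4,"pics/w4p.png")
crop(d["scene"],120,150,230,240,7,"pics/s4p.png")
crop(d["side"],240,190,340,280,8,"pics/d4p.png")
E
```

```text
{'time_s': np.float64(3.7), 'qpos': array([-44.6,  19.7,  82.4,  -0.2,  76.9, -27.7]), 'ee_pos': array([ 438. , -416.3,  440.8]), 'ee_rot': array([179.3,  -0.8, -16.9]), 'force': array([-1.1,  0.7, -0.5]), 'gripper_width': np.float64(0.5)}
```

View pics/wrist4.png

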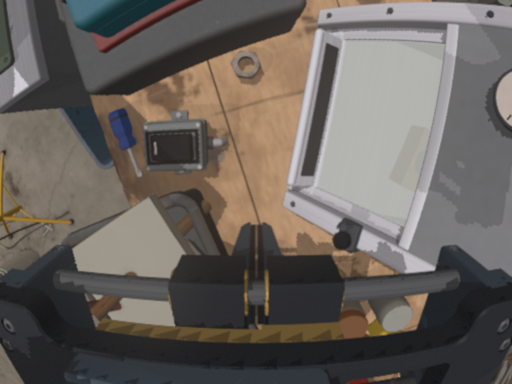

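View pics/s4p.png

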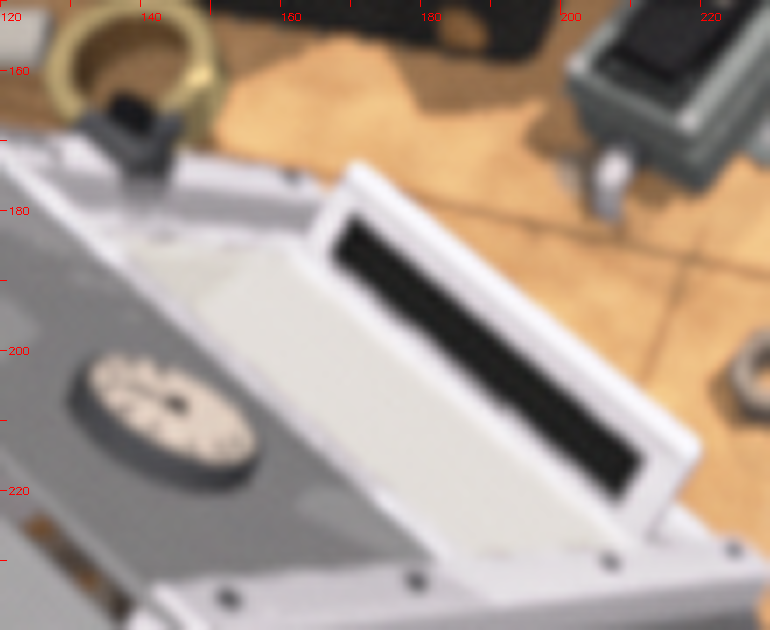

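View pics/d4p.png

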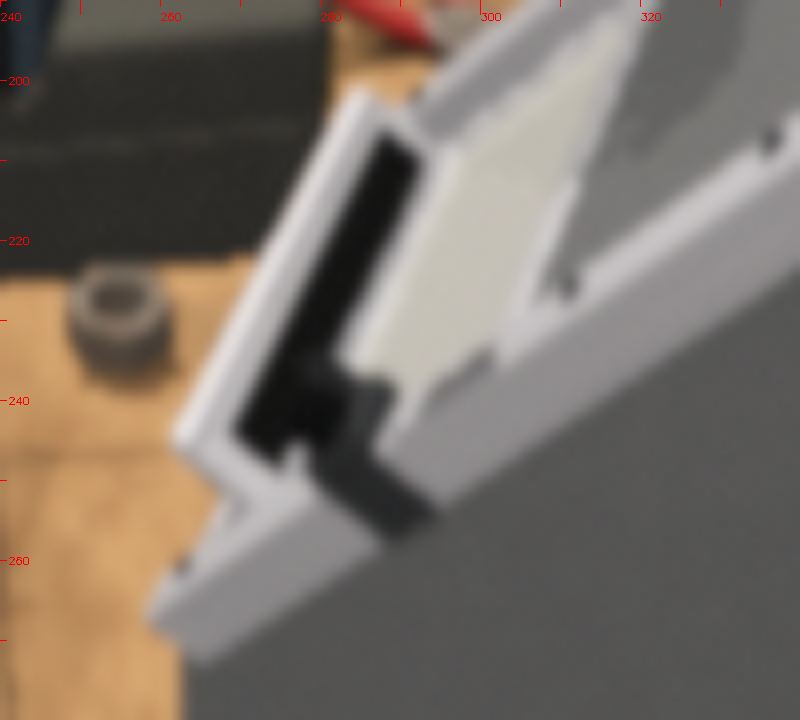

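Run:
```python
from h import *
s,d=pickle.load(open("f4.pkl","rb"))
W=d["wrist"]
crop(W,275,15,435,275,3,"pics/w4l.png")
crop(W,310,190,390,270,8,"pics/w4p.png")
crop(d["scene"],125,155,155,185,20,"pics/s4q.png")
```

```text
(no output)
```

View pics/w4l.png

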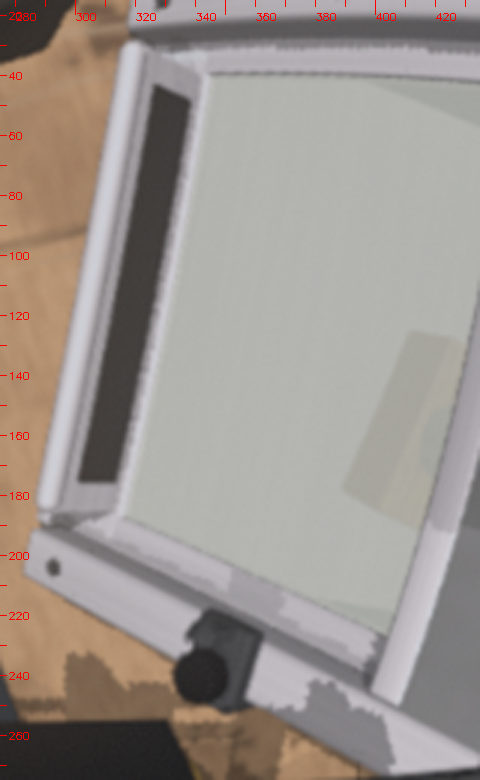

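View pics/w4p.png

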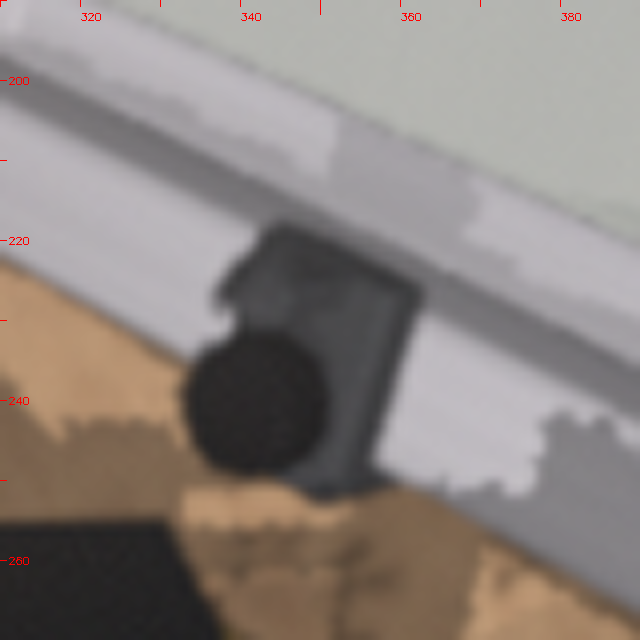

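View pics/s4q.png

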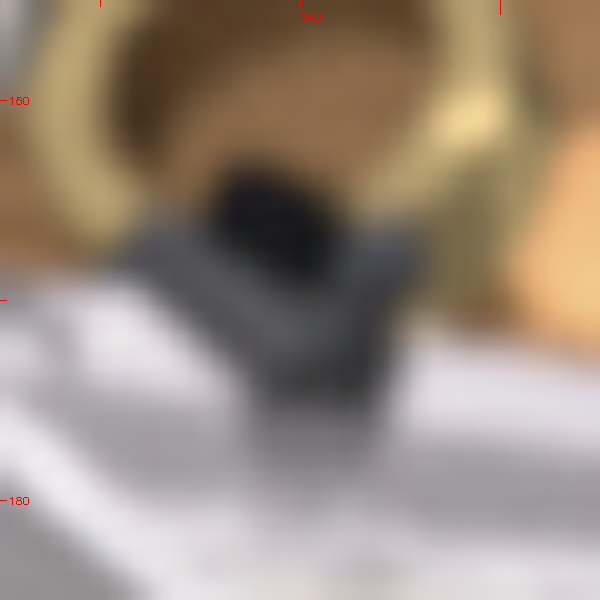

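Run:
```python
from h import *
s,d=pickle.load(open("f4.pkl","rb"))
W,S,D=d["wrist"],d["scene"],d["side"]
L=tri(ray(W,319,30,s),ray(S,218.5,213.5),ray(D,284.5,202))
R=tri(ray(W,289,187,s),ray(S,170,173.5),ray(D,261.5,245))
for n,(X,e) in(("L",L),("R",R)):print(n,X.round(1),np.round(e,1))
v=L[0]-R[0];print(np.linalg.norm(v),np.degrees(np.arctan2(v[1],v[0]))-90)
print("knob", tri(ray(W,341.5,240,s),ray(S,138,165.5),ray(D,279,240)))
print("tipA", tri(ray(W,344.5,218,s),ray(S,141,176),ray(D,288,238)))
# rail screws: S (163.. right rail screw), W(291,204)->S? right rail lower screw
print("screwRlow", tri(ray(W,289,204,s),ray(D,261.5,261)))
```

```text
L [ 554.9 -273.9  104.6] [2.7 1.5 2.1]
R [ 477.  -428.5  105.8] [0.7 0.5 0.7]
173.18496393719428 -26.738991655013223
knob (array([ 510.48304316, -477.43746795,  169.25039194]), [np.float64(1.0105725026301962), np.float64(1.8106147264817396), np.float64(1.3103525773260474)])
tipA (array([ 527.56259599, -463.60284063,  156.59684086]), [np.float64(7.416726891971183), np.float64(4.12415101236895), np.float64(4.746982800491676)])
screwRlow (array([ 473.23902342, -456.73059747,   82.22484404]), [np.float64(0.22194547415826632), np.float64(0.22194547415821328)])
```

```bash
cat > pose.py <<'E'
from h import *
psi=np.radians(-26.7);h=np.array([np.cos(psi),np.sin(psi),0]);yh=np.array([-np.sin(psi),np.cos(psi),0]);Z=np.array([0,0,1.])
a=np.radians(55);sl=np.cos(a)*h+np.sin(a)*Z;nin=np.sin(a)*h-np.cos(a)*Z
nose=np.array([516,-351.2,104])
def R_for(phi):
    Q=Ro.from_rotvec(np.radians(phi)*sl).as_matrix()
    z=Q@nin;x=sl;return np.c_[x,np.cross(z,x),z]
def tcp(phi,slope,b,depth):
    "fingertip centre at nose + slope*sl + b*yh + depth*nin"
    t=nose+slope*sl+b*yh+depth*nin;return t-191*R_for(phi)[:,2]
E
python3 - <<'E'
from pose import *
s,d=pickle.load(open("f4.pkl","rb"))
R0=Ro.from_euler('xyz',s["ee_rot"],degrees=True).as_matrix()
for phi in(0,10,20,30):
    R=R_for(phi);T=tcp(phi,-35,0,22)
    print(phi,"tcp",T.round(),"cam",(T+R@[0,-85,19]).round(),"bodyL",(T+R@[0,-38,0]).round(), "body R front hood y",np.round((T+R@[0,38,112]-nose)@np.c_[yh,-nin,sl],0),"rotvec",Ro.from_matrix(R@R0.T).as_rotvec().round(3),"zdir",R[:,2].round(2))
E
```

```text
0 tcp [ 374. -280.  172.] cam [ 426. -211.  161.] bodyL [ 391. -246.  172.] body R front hood y [-38.  57. -35.] rotvec [-0.341 -0.883 -0.153] zdir [ 0.73 -0.37 -0.57]
10 tcp [ 362. -311.  171.] cam [ 404. -234.  168.] bodyL [ 374. -275.  174.] body R front hood y [-51.  49. -35.] rotvec [-0.191 -0.938 -0.068] zdir [ 0.8  -0.21 -0.56]
20 tcp [ 353. -343.  166.] cam [ 384. -261.  172.] bodyL [ 360. -306.  173.] body R front hood y [-63.  39. -35.] rotvec [-0.04  -0.989  0.018] zdir [ 0.84 -0.04 -0.54]
30 tcp [ 350. -375.  158.] cam [ 368. -291.  173.] bodyL [ 351. -338.  168.] body R front hood y [-72.  27. -35.] rotvec [ 0.113 -1.035  0.104] zdir [ 0.86  0.13 -0.5 ]
```

```bash
cat >> pose.py <<'E'
def R2(zeta,pitch):
    c,p=np.radians(zeta),np.radians(pitch)
    z=np.array([np.cos(p)*np.cos(c),np.cos(p)*np.sin(c),-np.sin(p)]);x=np.cross(z,yh);x/=np.linalg.norm(x);x*=np.sign(x[2])
    return np.c_[x,np.cross(z,x),z]
def tcp2(R,slope,b,depth): return nose+slope*sl+b*yh+depth*nin-191*R[:,2]
E
python3 - <<'E'
from pose import *
from scipy.spatial.transform import Rotation as Ro
s,d=pickle.load(open("f4.pkl","rb"))
R0=Ro.from_euler('xyz',s["ee_rot"],degrees=True).as_matrix()
B=np.c_[yh,-nin,sl]
for zeta,p in((-10,48),(0,48),(5,48),(0,42)):
    R=R2(zeta,p);T=tcp2(R,-35,0,22)
    print(zeta,p,"tcp",T.round(),"cam",(T+R@[0,-85,19]).round(),"x",R[:,0].round(2),"rotvec",Ro.from_matrix(R@R0.T).as_rotvec().round(3))
    for c in((-89,-38,112),(-89,38,112),(-89,38,0),(-89,-38,0)): print("  low",(T+R@c).round(),end="")
    for c in((89,-38,112),(89,38,112)): print("  up hoodframe",((T+R@c-nose)@B).round(),end="")
    print()
E
```

```text
-10 48 tcp [ 388. -328.  205.] cam [ 429. -251.  203.] x [ 0.68 -0.34  0.65] rotvec [-0.076 -0.718 -0.09 ]
  low [ 414. -275.   69.]  low [ 389. -346.   58.]  low [ 316. -333.  141.]  low [ 341. -262.  152.]  up hoodframe [22. 38. 72.]  up hoodframe [-52.  24.  69.]
0 48 tcp [ 386. -350.  205.] cam [ 421. -271.  210.] x [ 0.7  -0.35  0.63] rotvec [ 0.038 -0.723 -0.055]
  low [ 409. -284.   75.]  low [ 389. -355.   57.]  low [ 315. -355.  140.]  low [ 334. -284.  158.]  up hoodframe [12. 37. 75.]  up hoodframe [-60.  15.  68.]
5 48 tcp [ 387. -361.  205.] cam [ 419. -281.  214.] x [ 0.71 -0.36  0.61] rotvec [ 0.096 -0.718 -0.041]
  low [ 407. -288.   78.]  low [ 390. -359.   57.]  low [ 315. -365.  140.]  low [ 332. -294.  161.]  up hoodframe [ 8. 34. 76.]  up hoodframe [-63.   9.  68.]
0 42 tcp [ 372. -350.  191.] cam [ 404. -270.  198.] x [ 0.63 -0.32  0.7 ] rotvec [ 0.027 -0.827 -0.022]
  low [ 407. -286.   62.]  low [ 391. -358.   44.]  low [ 308. -358.  119.]  low [ 324. -286.  137.]  up hoodframe [ 9. 48. 68.]  up hoodframe [-62.  23.  64.]
```

Run:
```python
from pose import *
s,d=pickle.load(open("f4.pkl","rb"))
R0=Ro.from_euler('xyz',s["ee_rot"],degrees=True).as_matrix()
B=np.c_[yh,-nin,sl]
for zeta,p,b in((-3,54,5),(-8,56,0),(0,56,5)):
  R=R2(zeta,p)
  for sp,dep in((-33,20),(-33,-40),(60,20)):
    T=tcp2(R,sp,b,dep)
    print(zeta,p,sp,dep,"tcp",T.round(),"eul",Ro.from_matrix(R).as_euler('xyz',degrees=True).round(1),"cam",(T+R@[0,-85,19]).round(),"rotvec",Ro.from_matrix(R@R0.T).as_rotvec().round(3))
    for c in((-89,-38,112),(-89,38,112),(-89,-38,0)): print("  low",(T+R@c).round(),end="")
    for c in((89,-38,112),(89,38,112)): print("  up hoodframe",((T+R@c-nose)@B).round(),end="")
    print()
```

```text
-3 54 -33 20 tcp [ 404. -340.  220.] eul [-166.3  -33.6  -26.7] cam [ 442. -262.  221.] rotvec [ 0.013 -0.619 -0.091]
  low [ 416. -275.   88.]  low [ 391. -345.   73.]  low [ 350. -271.  178.]  up hoodframe [23. 27. 81.]  up hoodframe [-51.  11.  75.]
-3 54 -33 -40 tcp [ 360. -318.  254.] eul [-166.3  -33.6  -26.7] cam [ 398. -239.  256.] rotvec [ 0.013 -0.619 -0.091]
  low [ 372. -253.  122.]  low [ 347. -323.  107.]  low [ 306. -249.  213.]  up hoodframe [23. 87. 81.]  up hoodframe [-51.  71.  75.]
-3 54 60 20 tcp [ 452. -364.  296.] eul [-166.3  -33.6  -26.7] cam [ 490. -285.  298.] rotvec [ 0.013 -0.619 -0.091]
  low [ 463. -299.  164.]  low [ 439. -369.  149.]  low [ 397. -295.  254.]  up hoodframe [ 23.  27. 174.]  up hoodframe [-51.  11. 168.]
-8 56 -33 20 tcp [ 408. -335.  224.] eul [-169.7  -32.6  -26.7] cam [ 449. -258.  221.] rotvec [-0.032 -0.582 -0.111]
  low [ 416. -275.   89.]  low [ 389. -345.   77.]  low [ 354. -266.  182.]  up hoodframe [23. 24. 82.]  up hoodframe [-52.  12.  76.]
-8 56 -33 -40 tcp [ 364. -313.  258.] eul [-169.7  -32.6  -26.7] cam [ 405. -236.  25
[... 482 characters left out ...]
6.7] cam [ 447. -267.  226.] rotvec [ 0.045 -0.583 -0.093]
  low [ 416. -276.   93.]  low [ 392. -346.   77.]  low [ 353. -276.  186.]  up hoodframe [22. 23. 83.]  up hoodframe [-52.   5.  75.]
0 56 -33 -40 tcp [ 365. -324.  258.] eul [-165.4  -31.1  -26.7] cam [ 403. -245.  261.] rotvec [ 0.045 -0.583 -0.093]
  low [ 372. -254.  128.]  low [ 348. -324.  111.]  low [ 309. -254.  220.]  up hoodframe [22. 83. 83.]  up hoodframe [-52.  65.  75.]
0 56 60 20 tcp [ 457. -370.  300.] eul [-165.4  -31.1  -26.7] cam [ 495. -291.  303.] rotvec [ 0.045 -0.583 -0.093]
  low [ 463. -300.  169.]  low [ 439. -370.  153.]  low [ 401. -300.  262.]  up hoodframe [ 22.  23. 176.]  up hoodframe [-52.   5. 168.]
```

Emit:
jog_arm(series=[[[-18,16,-20],[0.002,-0.1,-0.015],0],[[-36,32,-45],[0.004,-0.21,-0.03],0],[[-54,48,-75],[0.007,-0.32,-0.046],0],[[-72,64,-105],[0.009,-0.43,-0.062],0],[[-90,77,-130],[0.011,-0.53,-0.078],0]])

```text
time_s: 4.3
ee_pos: [343.8, -338.4, 310.5]
ee_rot: [-169.1, -27.7, -24.4]
force: [1.3, 1.1, 0.4]
gripper_width: 0.6
```

```bash
cat > nxt.py <<'E'
from pose import *
import sys
from workcell import telemetry
def nxt(slope,b,depth,back=0,zeta=-3,p=54):
    s=telemetry.state();R0=Ro.from_euler('xyz',s["ee_rot"],degrees=True).as_matrix();R=R2(zeta,p)
    T=tcp2(R,slope,b,depth)-back*R[:,2]
    print("target",T.round(1),"shift",(T-s["ee_pos"]).round(1),"turn",Ro.from_matrix(R@R0.T).as_rotvec().round(3),"force",s["force"].round(1))
    tip=s["ee_pos"]+191*R0[:,2];q=(tip-nose);print("tip slope,b,depth",(q@sl).round(1),(q@yh).round(1),(q@nin).round(1))
if __name__=="__main__": nxt(*map(float,sys.argv[1:]))
E
python3 nxt.py -33 5 20 100; python3 g.py 5 wrist
```

```text
target [ 345.2 -336.6  300.9] shift [ 1.4  1.8 -9.6] turn [-0.007 -0.112 -0.016] force [1.3 1.1 0.4]
tip slope,b,depth -9.4 -26.4 -83.8
{'time_s': np.float64(4.3), 'qpos': array([-52.5,  12.1, 116.9,  38.6,  37.7, -59.2]), 'ee_pos': array([ 343.8, -338.4,  310.5]), 'ee_rot': array([-169.1,  -27.7,  -24.4]), 'force': array([1.3, 1.1, 0.4]), 'gripper_width': np.float64(0.6)}
```

View pics/wrist5.png

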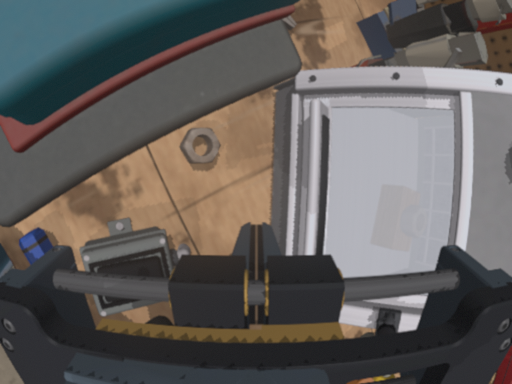

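Emit:
jog_arm(series=[[[1,2,-10],[-0.007,-0.06,-0.01],0],[[1,2,-10],[-0.007,-0.112,-0.016],0],[[1,2,-10],[-0.007,-0.112,-0.016],0],[[1,2,-10],[-0.007,-0.112,-0.016],0],[[1,2,-10],[-0.007,-0.112,-0.016],0]])

```text
time_s: 4.77
ee_pos: [341.5, -333.3, 296.4]
ee_rot: [-165.9, -33.1, -26.8]
force: [-0.5, -0.7, -0.1]
gripper_width: 0.1
```

```bash
python3 nxt.py -33 5 20 0; python3 g.py 6 wrist side scene;python3 - <<'E'
from h import *
s,d=pickle.load(open("f6.pkl","rb"))
crop(d["wrist"],180,60,512,310,2,"pics/w6.png")
crop(d["side"],130,160,310,290,4,"pics/d6.png")
E
```

```text
target [ 403.9 -339.7  220. ] shift [ 62.3  -6.4 -76.4] turn [-0.01  -0.005 -0.003] force [-0.5 -0.7 -0.1]
tip slope,b,depth -5.5 -16.0 -72.7
{'time_s': np.float64(4.8), 'qpos': array([-53.7,  12.8, 120.3,  52.9,  35. , -72.5]), 'ee_pos': array([ 341.5, -333.3,  296.4]), 'ee_rot': array([-165.9,  -33.1,  -26.8]), 'force': array([-0.5, -0.7, -0.1]), 'gripper_width': np.float64(0.1)}
```

View pics/w6.png

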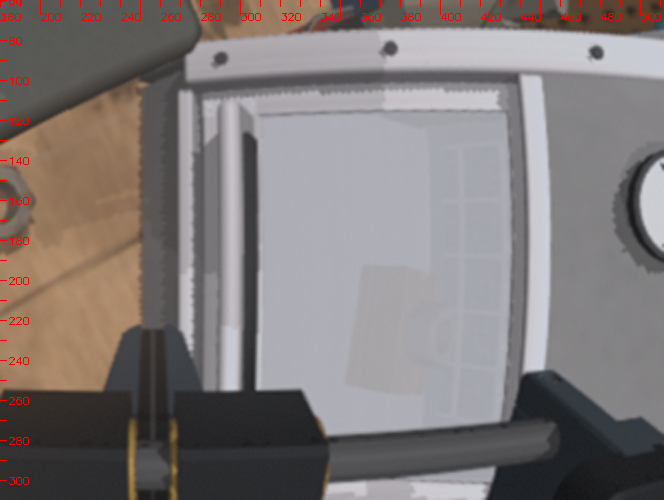

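View pics/d6.png

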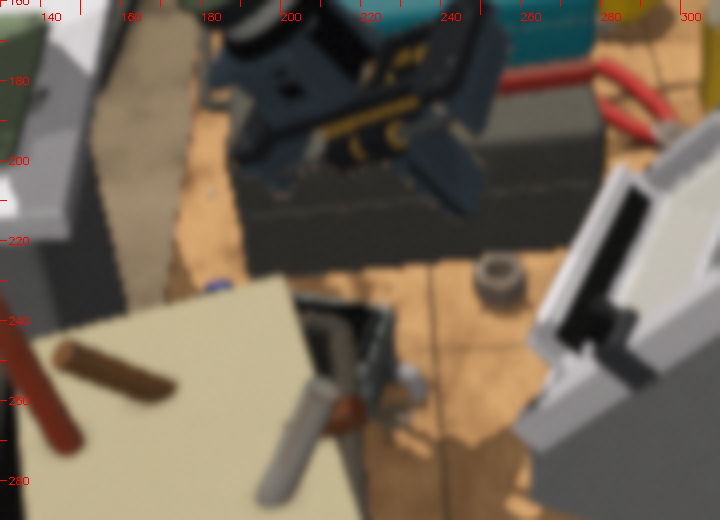

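Emit:
jog_arm(series=[[[12,-1,-16],[-0.01,-0.005,0],0],[[24,-3,-32],[-0.01,-0.005,0],0],[[36,-4,-48],[-0.01,-0.005,0],0],[[44,-5,-57],[-0.01,-0.005,0],0],[[44,-5,-57],[-0.01,-0.005,0],0]])

```text
time_s: 5.33
ee_pos: [386.8, -337.9, 237.6]
ee_rot: [-166.2, -33.5, -26.5]
force: [0.1, 0.3, -0.4]
gripper_width: 0.3
```

```bash
python3 nxt.py -33 5 20 0; python3 g.py 7 wrist side scene;python3 - <<'E'
from h import *
s,d=pickle.load(open("f7.pkl","rb"))
crop(d["wrist"],180,60,512,310,2,"pics/w7.png")
crop(d["side"],170,160,330,290,4,"pics/d7.png")
crop(d["scene"],120,110,300,250,4,"pics/s7.png")
E
```

```text
target [ 403.9 -339.7  220. ] shift [ 17.1  -1.8 -17.6] turn [-0.002 -0.002 -0.005] force [ 0.1  0.3 -0.4]
tip slope,b,depth -28.3 -0.3 -3.7
{'time_s': np.float64(5.3), 'qpos': array([-49.4,  20.5, 120.5,  65.1,  28.1, -83.2]), 'ee_pos': array([ 386.8, -337.9,  237.6]), 'ee_rot': array([-166.2,  -33.5,  -26.5]), 'force': array([ 0.1,  0.3, -0.4]), 'gripper_width': np.float64(0.3)}
```

View pics/w7.png

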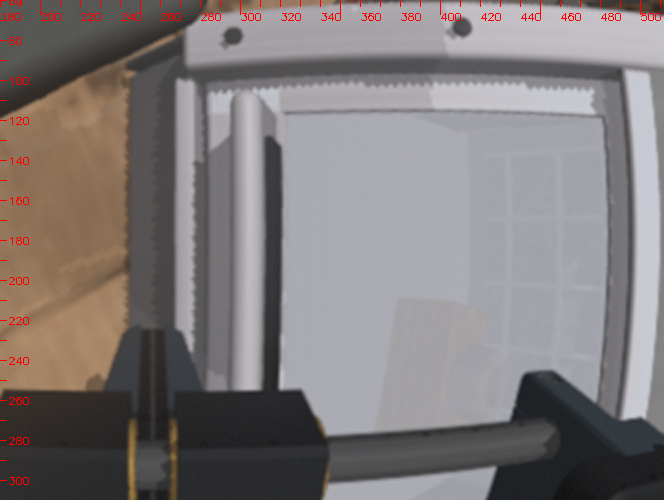

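View pics/d7.png

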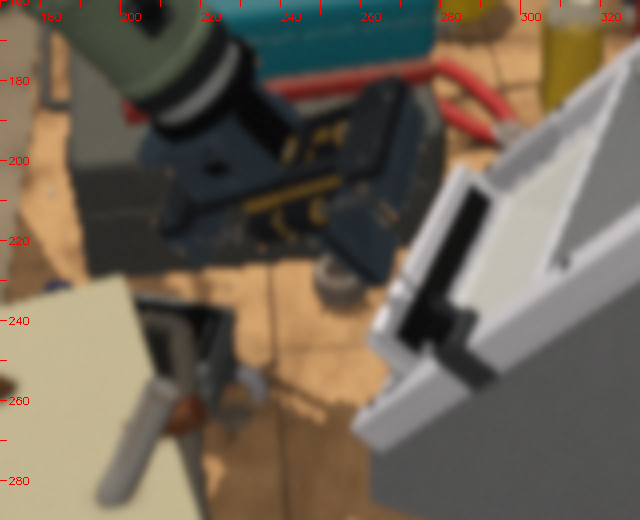

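View pics/s7.png

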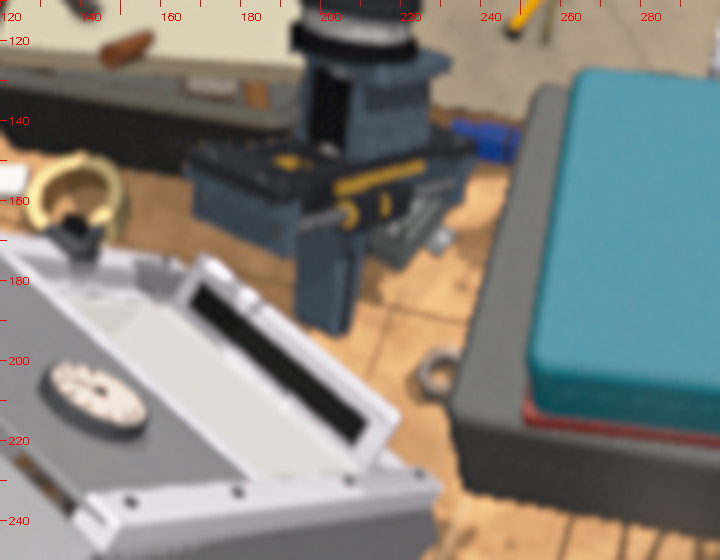

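Emit:
jog_arm(series=[[[6,-1,-7],[0,0,0],0],[[12,-1,-13],[0,0,0],0],[[17,-2,-19],[0,0,0],0],[[17,-2,-19],[0,0,0],0],[[17,-2,-19],[0,0,0],0]])

```text
time_s: 5.9
ee_pos: [402.8, -339.9, 220.5]
ee_rot: [-166.3, -33.6, -26.5]
force: [-0.4, -0.4, 0.0]
gripper_width: 0.8
```

```bash
python3 nxt.py -15 5 20 0; python3 g.py 8 wrist side scene;python3 - <<'E'
from h import *
s,d=pickle.load(open("f8.pkl","rb"))
crop(d["wrist"],180,60,512,310,2,"pics/w8.png")
crop(d["side"],210,160,340,290,5,"pics/d8.png")
crop(d["scene"],120,110,300,250,4,"pics/s8.png")
E
```

```text
target [ 413.1 -344.4  234.8] shift [10.3 -4.4 14.3] turn [-0.     0.    -0.004] force [-0.4 -0.4  0. ]
tip slope,b,depth -33.2 4.8 18.9
{'time_s': np.float64(5.9), 'qpos': array([-48. ,  22.9, 119.9,  69.2,  26.5, -86.7]), 'ee_pos': array([ 402.8, -339.9,  220.5]), 'ee_rot': array([-166.3,  -33.6,  -26.5]), 'force': array([-0.4, -0.4,  0. ]), 'gripper_width': np.float64(0.8)}
```

View pics/s8.png

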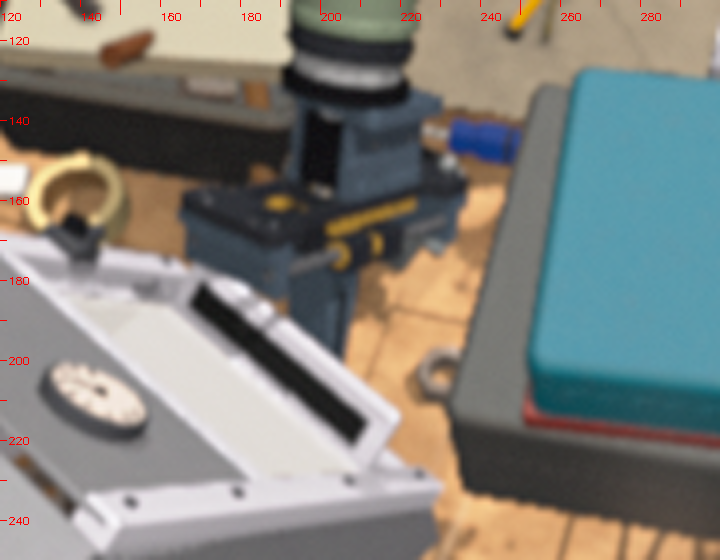

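View pics/d8.png

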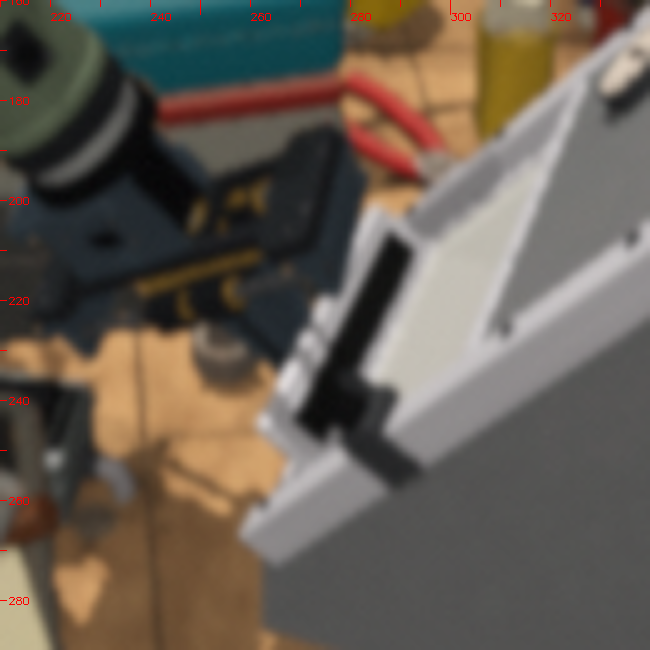

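Emit:
jog_arm(series=[[[2,-1,3],[0,0,0],0],[[4,-2,6],[0,0,0],0],[[6,-3,9],[0,0,0],0],[[8,-4,12],[0,0,0],0],[[10,-4,15],[0,0,0],0]])

```text
time_s: 6.47
ee_pos: [412.5, -344.2, 236.1]
ee_rot: [-166.4, -33.7, -26.5]
force: [-2.4, -0.3, -0.9]
gripper_width: 0.6
```

```bash
python3 nxt.py 15 5 20 0; python3 g.py 9 side scene;python3 - <<'E'
from h import *
s,d=pickle.load(open("f9.pkl","rb"))
a=d["side"];crop(a,210,160,340,290,5,"pics/d9.png")
E
```

```text
target [ 428.5 -352.1  259.3] shift [15.9 -7.9 23.3] turn [ 0.001  0.    -0.003] force [-2.4 -0.3 -0.9]
tip slope,b,depth -14.3 5.1 18.7
{'time_s': np.float64(6.5), 'qpos': array([-47.5,  22.1, 117.8,  64.1,  27.3, -80.5]), 'ee_pos': array([ 412.5, -344.2,  236.1]), 'ee_rot': array([-166.4,  -33.7,  -26.5]), 'force': array([-2.4, -0.3, -0.9]), 'gripper_width': np.float64(0.6)}
```

View pics/d9.png

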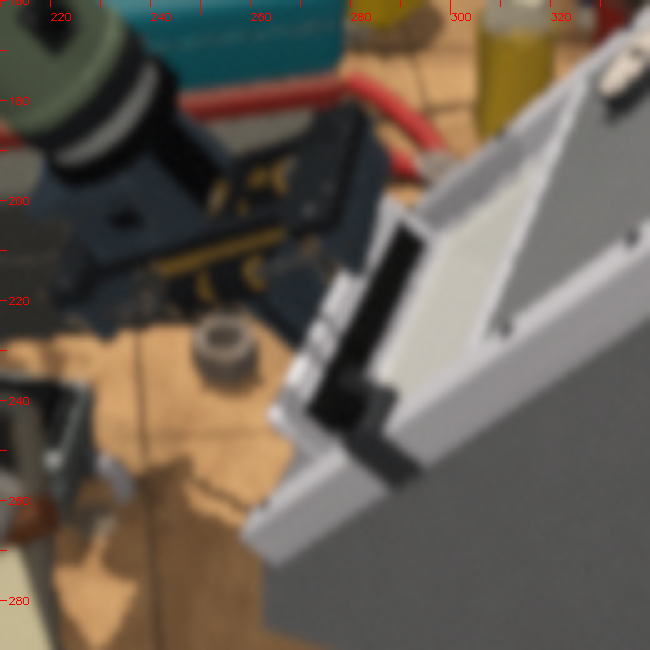

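Emit:
jog_arm(series=[[[3,-2,5],[0,0,0],0],[[6,-3,10],[0,0,0],0],[[9,-5,15],[0,0,0],0],[[13,-6,20],[0,0,0],0],[[16,-8,25],[0,0,0],0]])

```text
time_s: 6.98
ee_pos: [429.0, -351.7, 261.4]
ee_rot: [-166.3, -33.7, -26.4]
force: [-1.3, 1.9, -0.6]
gripper_width: 0.4
```

```bash
python3 nxt.py 45 5 20 0; python3 g.py 10 side scene wrist;python3 - <<'E'
from h import *
s,d=pickle.load(open("f10.pkl","rb"))
crop(d["side"],220,160,340,270,6,"pics/d10.png")
crop(d["scene"],110,130,240,240,6,"pics/s10.png")
E
```

```text
target [ 443.8 -359.8  283.9] shift [14.9 -8.1 22.5] turn [-0.     0.001 -0.005] force [-1.3  1.9 -0.6]
tip slope,b,depth 16.9 6.2 18.9
{'time_s': np.float64(7.0), 'qpos': array([-46.7,  21.1, 114.1,  56.7,  29.3, -71.4]), 'ee_pos': array([ 429. , -351.7,  261.4]), 'ee_rot': array([-166.3,  -33.7,  -26.4]), 'force': array([-1.3,  1.9, -0.6]), 'gripper_width': np.float64(0.4)}
```

View pics/d10.png

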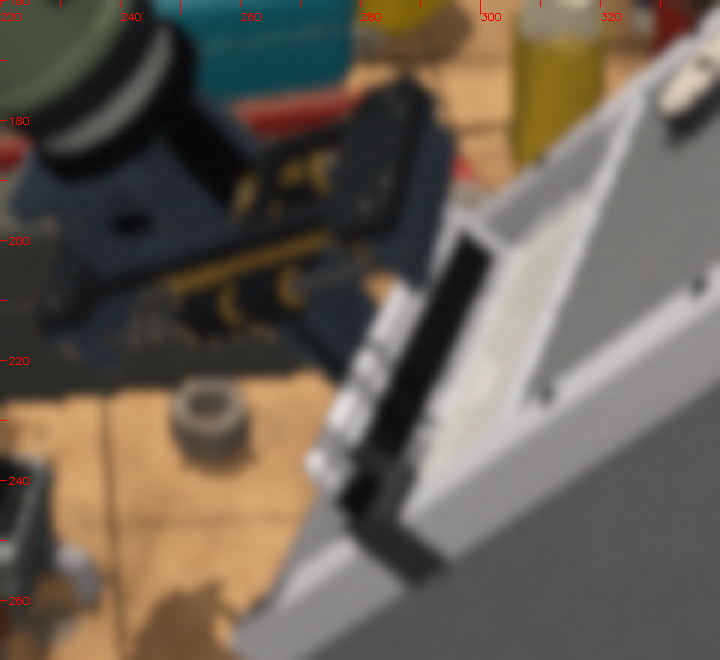

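View pics/s10.png

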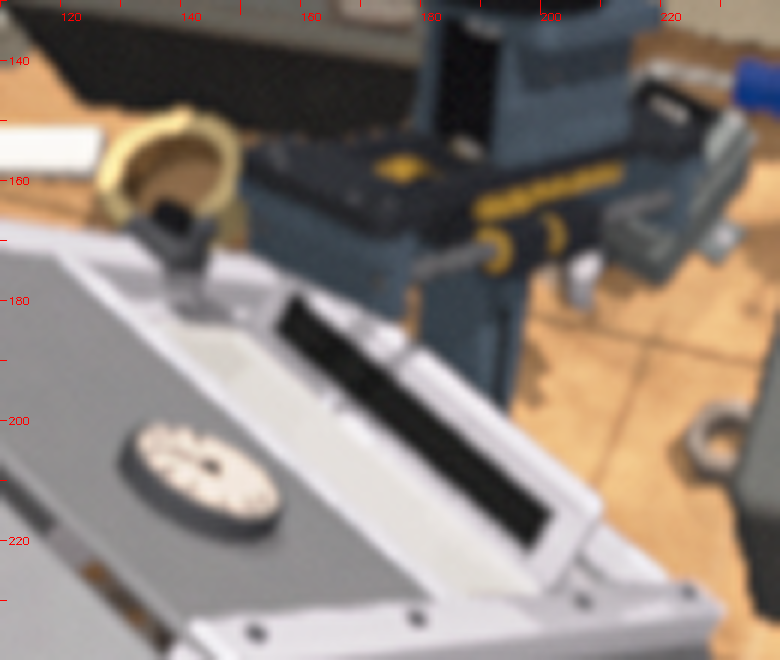

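View pics/wrist10.png

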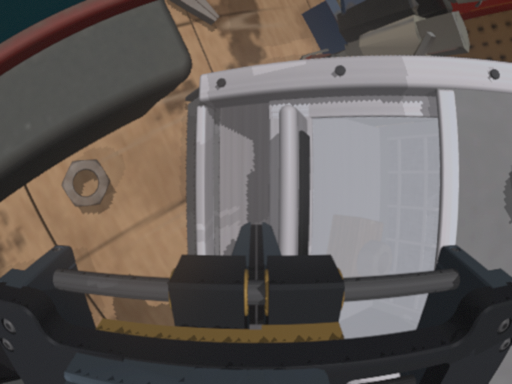

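```bash
cat > meas.py <<'E'
from pose import *
def onplane(r,yy):
    o,d=r;q=o-nose;k=(yy-q@yh)/(d@yh);X=q+k*d;return np.round([X@sl,-X@nin],1)  # slope, out
E
python3 - <<'E'
from meas import *
s4,d4=pickle.load(open("f4.pkl","rb"));s,d=pickle.load(open("f10.pkl","rb"))
S,D,W=d["scene"],d["side"],d4["wrist"]
for t in(0,35,40,45):
    for b in(88,-88): print(t,b,"scene",proj(S,nose+t*sl+b*yh).round(1),"side",proj(D,nose+t*sl+b*yh).round(1))
print("tip cands")
for p in((138,176),(141,176),(144,175),(140,178)):print("S",p,onplane(ray(S,*p),-92))
for p in((283,237),(286,237),(289,238),(287,240)):print("D",p,onplane(ray(D,*p),-92))
for p in((344,218),(350,219.5),(362,226),(353,222)):print("W4",p,onplane(ray(W,*p,s4),-92))
print("project grid t, out")
for t in(75,80,85,90):
  for o in(-30,-20,-10,0): X=nose+t*sl-o*nin-92*yh;print(t,o,"S",proj(S,X).round(1),"D",proj(D,X).round(1),"W4",proj(W,X,s4).round(1))
cv2.imwrite("pics/p.png",cv2.resize(np.hstack([S["pixels"][155:190,120:160,::-1],D["pixels"][225:260,265:305,::-1]]),None,fx=10,fy=10,interpolation=cv2.INTER_CUBIC))
E
```

```text
0 88 scene [219.1 214.6] side [284.8 201.1]
0 -88 scene [169.6 173.5] side [261.6 246. ]
35 88 scene [211.6 214.7] side [292.5 194.5]
35 -88 scene [160.7 172. ] side [269.8 239.7]
40 88 scene [210.4 214.7] side [293.7 193.5]
40 -88 scene [159.4 171.8] side [271.  238.8]
45 88 scene [209.3 214.7] side [294.8 192.6]
45 -88 scene [158.  171.6] side [272.2 237.9]
tip cands
S (138, 176) [ 95.7 -21.1]
S (141, 176) [ 86.5 -20.1]
S (144, 175) [ 79.  -16.4]
S (140, 178) [ 86.1 -25.6]
D (283, 237) [ 73.6 -12.3]
D (286, 237) [ 79.6 -16.5]
D (289, 238) [ 83.1 -22.5]
D (287, 240) [ 74.2 -23.6]
W4 (344, 218) [80.1 -2. ]
W4 (350, 219.5) [84.8 -5.7]
W4 (362, 226) [100.1  -4.5]
W4 (353, 222) [90.3 -3.3]
project grid t, out
75 -30 S [142.4 180. ] D [289.4 241.6] W4 [356.1 213.7]
75 -20 S [144.4 176.4] D [286.  238.9] W4 [350.6 214.4]
75 -10 S [146.5 172.9] D [282.6 236.1] W4 [344.8 215.3]
75 0 S [148.5 169.3] D [279.1 233.3] W4 [338.7 216.1]
80 -30 S [140.9 179.8] D [290.7 240.7] W4 [359.9 215.5]
80 -20 S [143.  176.2] D [287.3 237.9] W4 [354.4 216.3]
80 -10 S [145.  172.7] D [283.9 235.1] W4 [348.7 217.2]
80 0 S [147.1 169.1] D [280.4 232.3] W4 [342.6 218.1]
85 -30 S [139.4 179.6] D [292.1 239.7] W4 [363.7 217.3]
85 -20 S [141.5 176. ] D [288.6 236.9] W4 [358.4 218.2]
85 -10 S [143.5 172.4] D [285.2 234.1] W4 [352.7 219.2]
85 0 S [145.6 168.8] D [281.7 231.3] W4 [346.7 220.2]
90 -30 S [137.9 179.4] D [293.4 238.8] W4 [367.6 219.2]
90 -20 S [140.  175.8] D [290.  235.9] W4 [362.3 220.2]
90 -10 S [142.  172.2] D [286.5 233.1] W4 [356.7 221.2]
90 0 S [144.1 168.6] D [283.  230.3] W4 [350.8 222.2]
```

View pics/p.png

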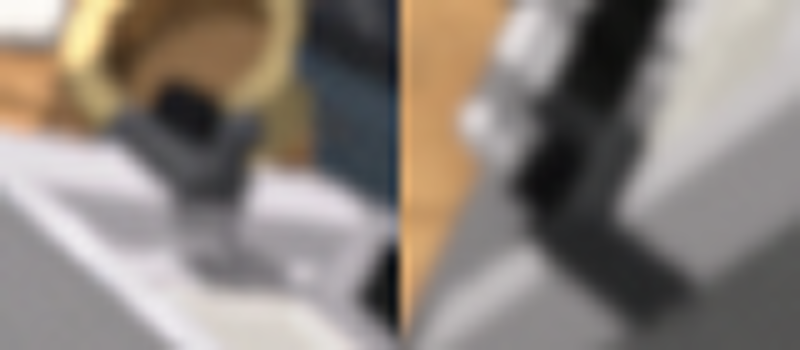

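Emit:
jog_arm(series=[[[3,-2,5],[0,0,0],0],[[7,-3,11],[0,0,0],0],[[10,-5,16],[0,0,0],0],[[13,-7,21],[0,0,0],0],[[16,-8,25],[0,0,0],0]])

```text
time_s: 7.55
ee_pos: [445.1, -359.9, 286.6]
ee_rot: [-166.3, -33.7, -26.4]
force: [-3.6, 1.1, 0.2]
gripper_width: 0.4
```

```bash
python3 nxt.py 45 5 20 0; python3 g.py 11 side scene wrist;python3 - <<'E'
from h import *
s,d=pickle.load(open("f11.pkl","rb"))
crop(d["side"],250,180,340,270,8,"pics/d11.png")
crop(d["scene"],120,150,220,230,8,"pics/s11.png")
E
```

```text
target [ 443.8 -359.8  283.9] shift [-1.3  0.1 -2.7] turn [ 0.001  0.002 -0.005] force [-3.6  1.1  0.2]
tip slope,b,depth 48.1 6.0 19.3
{'time_s': np.float64(7.6), 'qpos': array([-46. ,  20.4, 110.3,  50.6,  31.5, -63.7]), 'ee_pos': array([ 445.1, -359.9,  286.6]), 'ee_rot': array([-166.3,  -33.7,  -26.4]), 'force': array([-3.6,  1.1,  0.2]), 'gripper_width': np.float64(0.4)}
```

View pics/d11.png

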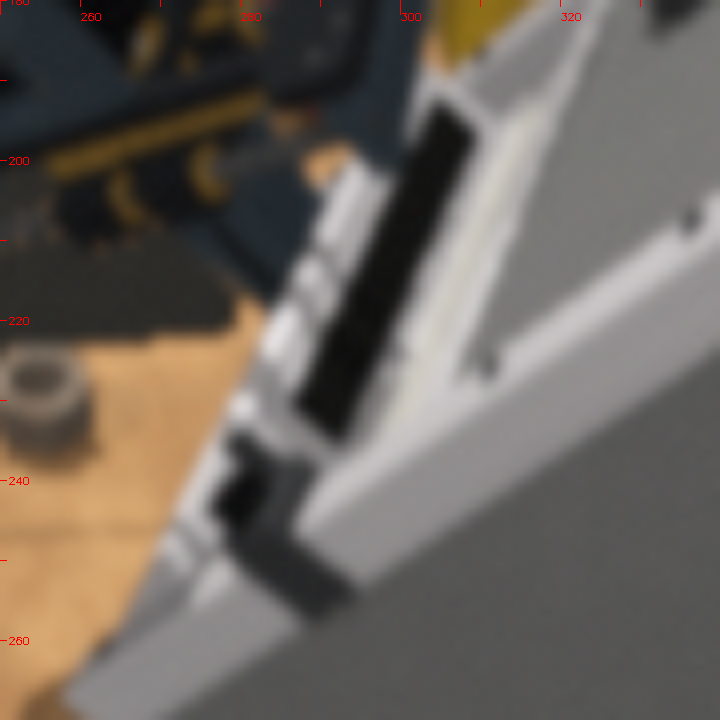

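View pics/s11.png

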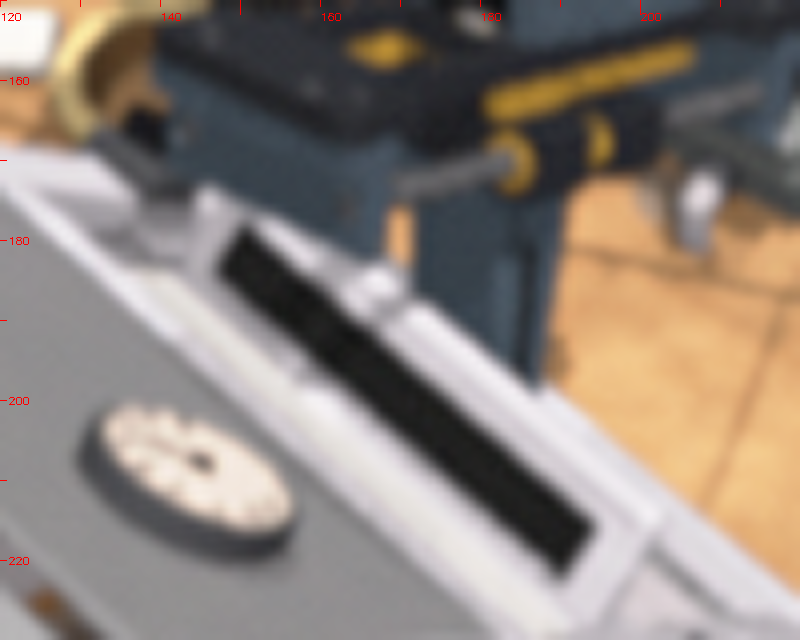

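View pics/wrist11.png

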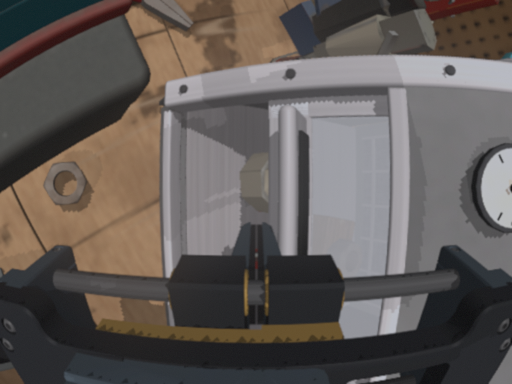

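Run:
```python
from meas import *
s,d=pickle.load(open("f11.pkl","rb"));W=d["wrist"]
X=nose+82*sl+16*nin-92*yh
for sh in((-53,3,73),(-116,-122,73),(-100,-90,90),(-80,-140,73),(-60,-150,90)):
    s2=dict(s);s2["ee_pos"]=s["ee_pos"]+np.array(sh);print(sh,s2["ee_pos"].round(),proj(W,X,s2).round(),np.linalg.norm(X-s2["ee_pos"]).round())
```

```text
(-53, 3, 73) [ 392. -357.  360.] [287. 311.] 261.0
(-116, -122, 73) [ 329. -482.  360.] [291. 159.] 282.0
(-100, -90, 90) [ 345. -450.  377.] [278. 199.] 282.0
(-80, -140, 73) [ 365. -500.  360.] [252. 157.] 259.0
(-60, -150, 90) [ 385. -510.  377.] [217. 157.] 263.0
```

Emit:
jog_arm(series=[[[-12,1,16],[0,0,0],0],[[-28,2,38],[0,0,0],0],[[-46,3,63],[0,0,0],0],[[-56,3,76],[0,0,0],0],[[-60,-10,82],[0,0,0],0]])

```text
time_s: 8.12
ee_pos: [384.6, -369.4, 371.8]
ee_rot: [-166.5, -34.1, -26.4]
force: [-0.3, 0.4, -0.8]
gripper_width: 0.6
```

Emit:
jog_arm(series=[[[-5,-30,-3],[0,0,0],0],[[-10,-65,-6],[0,0,0],0],[[-15,-100,-9],[0,0,0],0],[[-20,-130,-12],[0,0,0],0],[[-20,-130,-12],[0,0,0],0]])

```text
time_s: 8.53
ee_pos: [363.5, -504.4, 358.8]
ee_rot: [-166.7, -34.2, -26.6]
force: [0.1, -0.7, -0.2]
gripper_width: 0.5
```

```bash
python3 g.py 12 wrist scene side;python3 - <<'E'
from h import *
s,d=pickle.load(open("f12.pkl","rb"))
crop(d["wrist"],190,90,330,230,5,"pics/w12.png")
crop(d["side"],250,180,340,270,8,"pics/d12.png")
crop(d["scene"],120,150,220,230,8,"pics/s12.png")
E
```

```text
{'time_s': np.float64(8.5), 'qpos': array([-62. ,  21.2,  96.6,  41.7,  49.4, -63.9]), 'ee_pos': array([ 363.5, -504.4,  358.8]), 'ee_rot': array([-166.7,  -34.2,  -26.6]), 'force': array([ 0.1, -0.7, -0.2]), 'gripper_width': np.float64(0.5)}
```

View pics/w12.png

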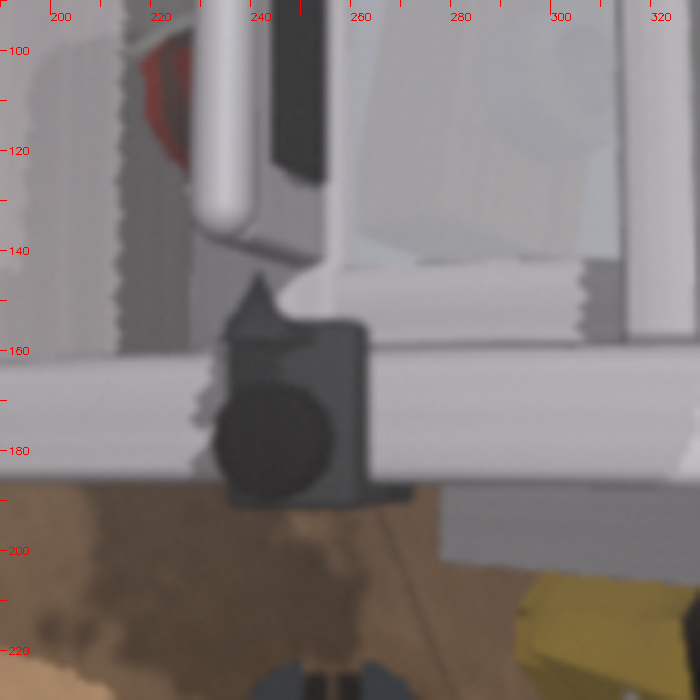

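View pics/d12.png

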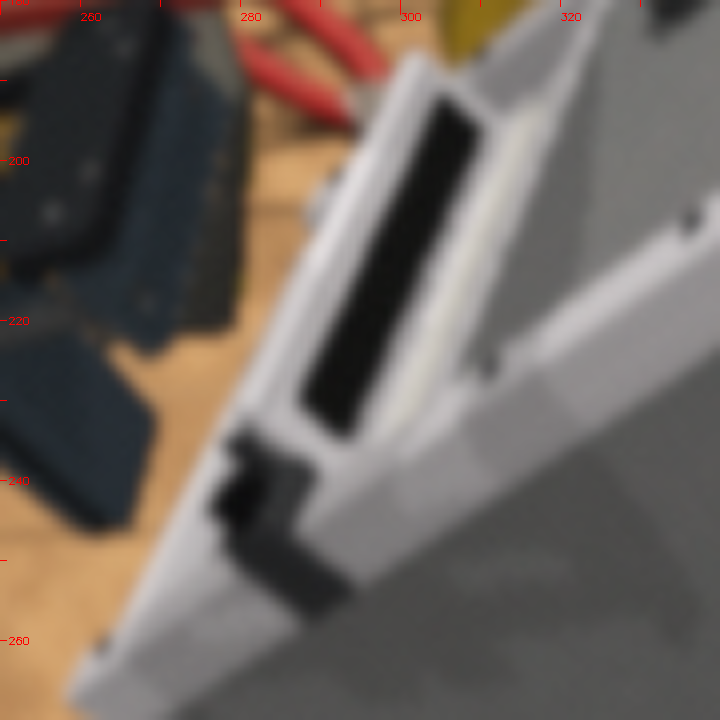

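View pics/s12.png

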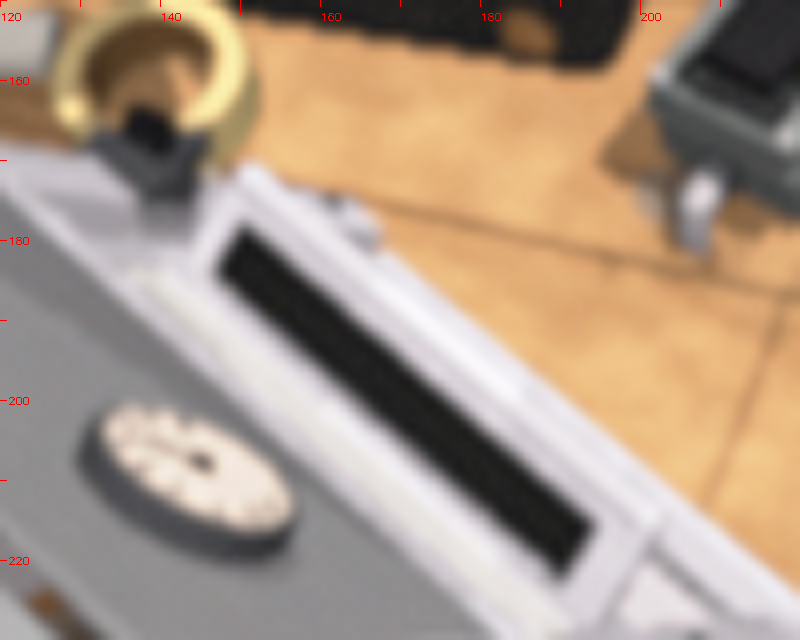

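Run:
```python
from meas import *
s,d=pickle.load(open("f12.pkl","rb"));W,D,S=d["wrist"],d["side"],d["scene"]
for p in((278.5,234.5),(279.5,234.5),(278.5,235.5)):
    X,e=tri(ray(W,240,144.5,s),ray(D,*p));q=X-nose;print("tip",p,np.round([q@sl,q@yh,-q@nin],1),np.round(e,1),onplane(ray(D,*p),-92),onplane(ray(W,240,144.5,s),-92))
for t in(60,65,70,75):
    print(t,"W",proj(W,nose+t*sl-83*yh,s).round(1),"D",proj(D,nose+t*sl-88*yh).round(1),proj(D,nose+t*sl+88*yh).round(1),"S",proj(S,nose+t*sl-88*yh).round(1),proj(S,nose+t*sl+88*yh).round(1))
for b,p in((-83,(233.5,131)),(-30,(0,0))):
    if p[0]: print("nose at W plane",onplane(ray(W,*p,s),b))
cv2.imwrite("pics/q.png",cv2.resize(D["pixels"][222:246,268:298,::-1],None,fx=24,fy=24,interpolation=cv2.INTER_CUBIC))
```

```text
tip (278.5, 234.5) [ 77.3 -93.   -1. ] [4. 4.] [70.7 -1.4] [85.5 10.2]
tip (279.5, 234.5) [ 77.3 -92.2  -2.7] [3.1 3.1] [72.8 -2.8] [85.5 10.2]
tip (278.5, 235.5) [ 76.  -93.2  -2.8] [4.6 4.6] [68.2 -3.2] [85.5 10.2]
60 W [215.3 136.2] D [275.9 235. ] [298.3 189.6] S [153.9 170.9] [205.7 214.8]
65 W [221.  135.8] D [277.2 234. ] [299.4 188.6] S [152.5 170.7] [204.5 214.8]
70 W [226.8 135.4] D [278.4 233.1] [300.6 187.6] S [151.1 170.5] [203.3 214.8]
75 W [232.8 134.9] D [279.7 232.1] [301.8 186.6] S [149.6 170.2] [202.1 214.9]
nose at W plane [83.1 15.9]
```

View pics/q.png

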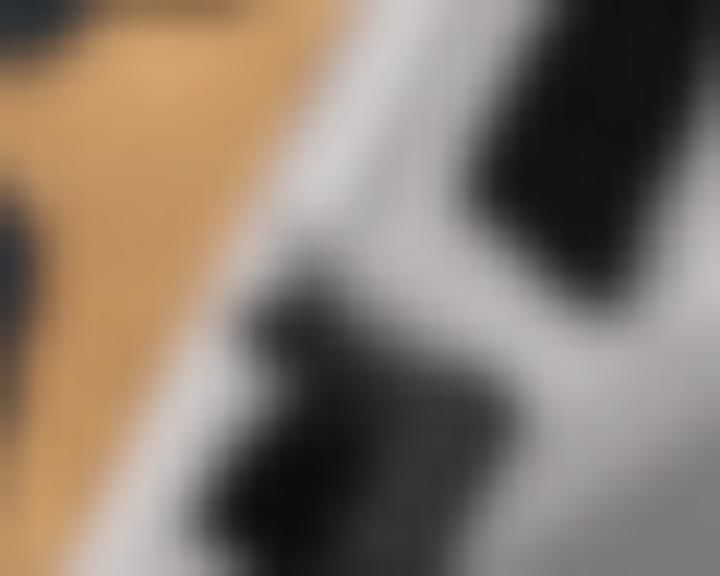

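Run:
```python
from meas import *
s,d=pickle.load(open("f12.pkl","rb"));W,D,S=d["wrist"],d["side"],d["scene"]
for t,o in((75,0),(80,0),(80,-3),(80,-6),(85,-3)):
  X=nose+t*sl-o*nin-92*yh;print(t,o,"W",proj(W,X,s).round(1),"D",proj(D,X).round(1),"S",proj(S,X).round(1))
for p in((280.7,233.3),(281,232.8),(280,234)):
  X,e=tri(ray(W,240,144.5,s),ray(D,*p));q=X-nose;print("tip",np.round([q@sl,q@yh,-q@nin],1),np.round(e,1),onplane(ray(D,*p),-92))
```

```text
75 0 W [232.7 146.7] D [279.1 233.3] S [148.5 169.3]
80 0 W [238.8 146.4] D [280.4 232.3] S [147.1 169.1]
80 -3 W [240.4 146.8] D [281.5 233.1] S [146.5 170.1]
80 -6 W [242.  147.2] D [282.5 234. ] S [145.8 171.2]
85 -3 W [246.5 146.5] D [282.8 232.1] S [145.  169.9]
tip [ 78.9 -91.   -2.6] [1.2 1.2] [78.1 -2.2]
tip [ 79.5 -90.7  -2.2] [0.6 0.6] [79.9 -1.7]
tip [ 77.9 -91.7  -2.6] [2.3 2.3] [75.  -2.5]
```

```bash
python3 nxt.py 38 5 20 90
```

```text
target [ 387.4 -355.2  351. ] shift [ 23.  143.9  -8.2] turn [ 0.004  0.006 -0.005] force [-0.2 -0.2 -0.9]
tip slope,b,depth 102.9 -154.8 -29.7
```

Emit:
jog_arm(series=[[[-15,25,8],[0,0,0],0],[[-10,60,8],[0,0,0],0],[[0,95,5],[0,0,0],0],[[15,130,0],[0,0,0],0],[[23,144,-8],[0.004,0.006,-0.005],0]])

```text
time_s: 9.1
ee_pos: [387.3, -350.0, 351.8]
ee_rot: [-166.2, -33.6, -26.6]
force: [-1.0, -1.1, -0.4]
gripper_width: 0.2
```

```bash
python3 nxt.py 38 5 20 0
```

```text
target [ 440.2 -358.   278.2] shift [ 52.9  -8.  -73.6] turn [-0.002  0.001 -0.004] force [-1.  -1.1 -0.4]
tip slope,b,depth 69.0 -10.9 -64.1
```

Emit:
jog_arm(series=[[[13,-3,-18],[0,0,0],0],[[26,-5,-36],[0,0,0],0],[[39,-7,-55],[0,0,0],0],[[53,-8,-74],[0,0,0],0],[[53,-8,-74],[0,0,0],0]])

```text
time_s: 9.52
ee_pos: [441.2, -355.7, 274.7]
ee_rot: [-166.0, -33.3, -26.5]
force: [-0.3, -0.2, 0.7]
gripper_width: 0.4
```

```bash
python3 nxt.py 52.3 6 19.3 0
```

```text
target [ 447.5 -360.5  290.3] shift [ 6.3 -4.8 15.6] turn [-0.006 -0.003 -0.007] force [-0.3 -0.2  0.7]
tip slope,b,depth 34.1 8.8 21.1
```

Emit:
jog_arm(series=[[[2,-2,6],[-0.006,-0.003,-0.007],0],[[4,-4,11],[-0.006,-0.003,-0.007],0],[[5,-5,13],[-0.006,-0.003,-0.007],0],[[6,-5,15],[-0.006,-0.003,-0.007],0],[[6,-5,15],[-0.006,-0.003,-0.007],0]])

```text
time_s: 9.93
ee_pos: [447.1, -360.9, 291.3]
ee_rot: [-166.4, -33.8, -26.7]
force: [0.5, 0.0, 0.0]
gripper_width: 0.9
```

```bash
python3 nxt.py 52.3 6 19.3 0
```

```text
target [ 447.5 -360.5  290.3] shift [ 0.4  0.4 -1.1] turn [0.002 0.002 0.001] force [0.5 0.  0. ]
tip slope,b,depth 53.5 5.3 18.8
```

Withdraw along the tool axis and look again.

Emit:
jog_arm(series=[[[-11,1,12],[0,0,0],0],[[-28,2,36],[0,0,0],0],[[-46,3,60],[0,0,0],0],[[-58,3,74],[0,0,0],0],[[-62,-10,80],[0,0,0],0]])

```text
time_s: 10.35
ee_pos: [383.5, -369.7, 374.7]
ee_rot: [-166.5, -34.0, -26.6]
force: [0.3, -0.1, -0.5]
gripper_width: 0.4
```

Emit:
jog_arm(series=[[[-5,-30,-3],[0,0,0],0],[[-10,-65,-6],[0,0,0],0],[[-15,-100,-9],[0,0,0],0],[[-20,-130,-12],[0,0,0],0],[[-20,-130,-12],[0,0,0],0]])

```text
time_s: 10.77
ee_pos: [362.1, -504.8, 362.6]
ee_rot: [-166.7, -34.1, -26.8]
force: [0.4, -0.5, 0.5]
gripper_width: 0.4
```

```bash
python3 g.py 13 wrist scene side;python3 - <<'E'
from meas import *
s,d=pickle.load(open("f13.pkl","rb"));W,D=d["wrist"],d["side"]
crop(W,190,90,330,230,5,"pics/w13.png")
crop(D,250,180,340,270,8,"pics/d13.png")
crop(d["scene"],120,110,260,230,5,"pics/s13.png")
for t,o in((75,0),(80,0),(85,0),(80,-2)):
  print(t,o,"tip W",proj(W,nose+t*sl-o*nin-92*yh,s).round(1),"nose W",proj(W,nose+t*sl-o*nin-83*yh,s).round(1))
E
```

```text
{'time_s': np.float64(10.8), 'qpos': array([-62.2,  20.9,  96.4,  41.3,  49.6, -63.3]), 'ee_pos': array([ 362.1, -504.8,  362.6]), 'ee_rot': array([-166.7,  -34.1,  -26.8]), 'force': array([ 0.4, -0.5,  0.5]), 'gripper_width': np.float64(0.4)}
75 0 tip W [231.3 145. ] nose W [231.3 133.4]
80 0 tip W [237.2 144.7] nose W [237.2 133. ]
85 0 tip W [243.3 144.3] nose W [243.3 132.6]
80 -2 tip W [238.3 144.9] nose W [238.3 133.4]
```

View pics/w13.png

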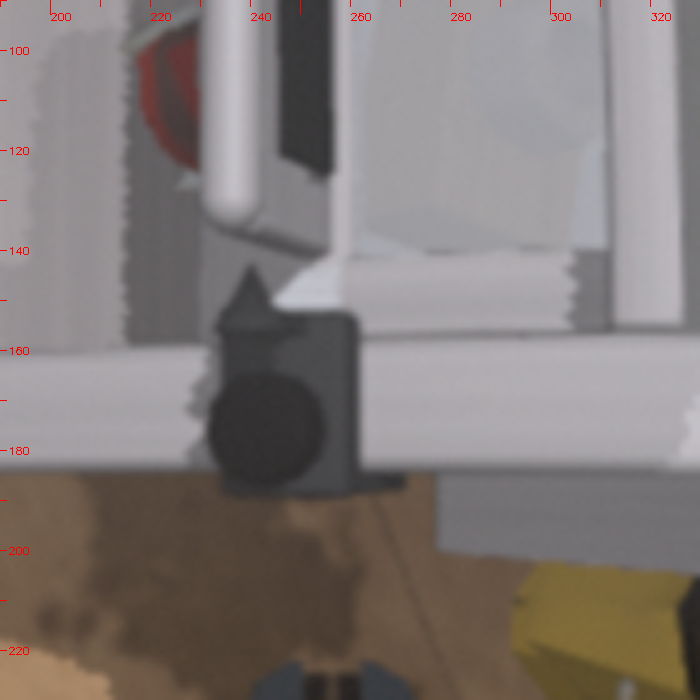

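View pics/d13.png

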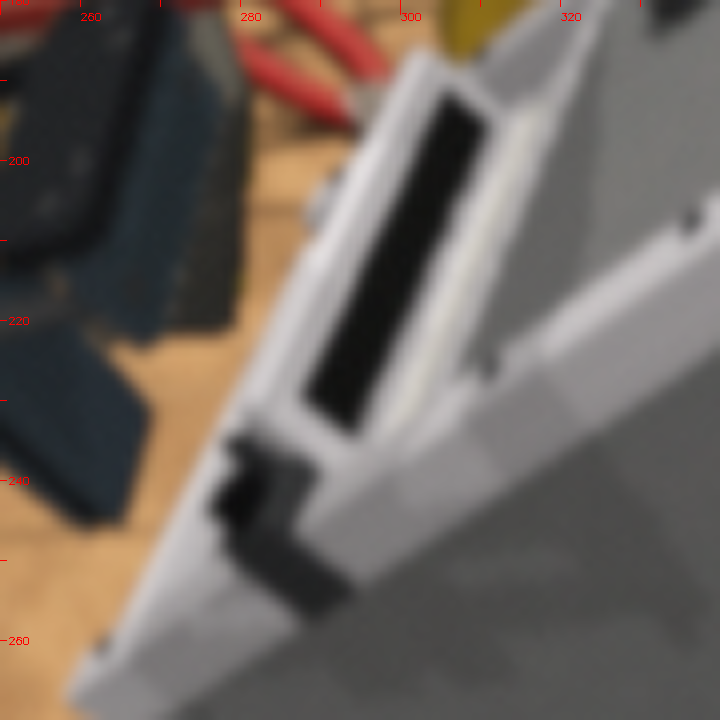

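View pics/s13.png

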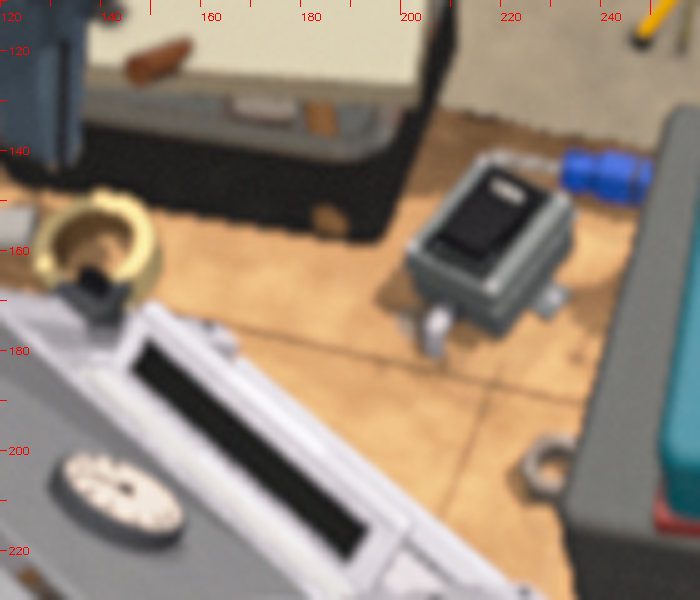

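```bash
python3 - <<'E'
from h import *
def mk(k):
    s,d=pickle.load(open(f"f{k}.pkl","rb"));S=d["scene"];g=S["pixels"].astype(float).min(2)[140:156,212:230]
    w=np.clip(g-120,0,None);
    # restrict: bright blob w/ dark surround
    lab=cv2.connectedComponentsWithStats((w>0).astype(np.uint8));print(k,[(int(a[4]),(c+[212,140]).round(1)) for a,c in zip(lab[2][1:],lab[3][1:])])
    return S
S=mk(0);mk(4);mk(13)
m=np.array([334.4,-342,0]);print(proj(S,m+[0,0,63]),proj(S,m+[0,0,55]))
E
python3 - <<'E'
from workcell import env
print(env.job_done())
E
```

```text
0 [(46, array([220.8, 142.5])), (4, array([220. , 146.5])), (10, array([228., 154.]))]
4 [(28, array([223.5, 141.6])), (13, array([228. , 153.5]))]
13 [(45, array([220.1, 142.5])), (9, array([221.2, 147.9])), (12, array([228.1, 153.6]))]
[221.67604989 147.29526697] [221.95334096 149.07585619]
the job is handed in; nothing more can be done
None
```

The fan rocker was pressed on with the window shut, and the window now stands at about the pointer's height. I handed the job in at about 11 s of the 53 s allowed. It reported no verdict.

- **Fan rocker:** I pressed the near end straight down until it bottomed, with the fingertips at about 54 mm over the bench and 32 N of force. In the scene pictures the white mark then sat about 1.4 px lower than before the press. That fits the roughly 1.8 px expected for a drop of 8 mm.
- **Window:** I slid the closed fingertips under the lip and pushed it up the slope in steps. I backed off to look, then nudged it up a few millimetres more. Nothing touched the lip from above.
- **Level with the pointer:** The last wrist picture shows the lip's front edge about 2–3 mm below the pointer tip, measured up the slope, against the 8 mm allowed. Both stand at about 78–80 mm from the shut position. The calibration could shift this by 1–3 mm.
- **At hand-in:** The arm was clear of everything, and the force reading was only noise. The pointer, nut and screwdriver looked unmoved in the pictures. I did not check the pliers and tape measure closely, but the arm did not go near them.

Two checks were weaker. Early pointer readings from the far cameras spread over about 75–95 mm, so I relied on the close wrist view instead. The wrist and side views of the tip disagreed by about 1 mm on their crossing point.

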